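# Dial open the workshop strongbox

## Robot

A 7-joint arm with a two-finger parallel gripper is mounted at the origin on the work surface. World frame = base frame: x ahead of the robot, y to its left, z up, the work surface at z = 0. Lengths are in m, angles in rad, forces in N, time in s.
With the tool pointing down it reaches from about 0.4 to 0.85 m from the base axis. Payload 4.5 kg.
Tool frame: the origin (TCP) lies midway between the tips of the shut fingers; the grasp point (between the pads) lies 19 mm behind it; z points along the fingers, y is the line along which they close (so a half turn about z gives the same grasp; the last joint's range is limited). The gripper opens to 88 mm and grips with 3 to 60 N. Pads are 18 mm wide; open, the fingers measure 123 mm over their backs; the gripper's body (75 mm by 187 mm) begins 45 mm behind the grasp point.
Start: joints at [-1.13, 0.689, -0.195, 1.565, 0.157, 0.902, -0.215], TCP at [0.247, 0.574, 0.239] pointing down, gripper open.
Joint ranges: [-3.01, 3.01], [-0.46, 2.08], [-1.47, 1.51], [0.13, 2.56], [-1, 4.14], [0.04, 2.09], [-2.66, 2.66]. Speed limits (rad/s): [2.57, 2.57, 3.14, 3.14, 3.14, 3.14, 3.14].

## Interface

Orientations are given as a unit quaternion [x, y, z, w].
In Python, from plant import r gives the robot as it stands.
- The arm moves only by the tool carry_out, never from a script. Its argument "plan" is a list of rows, each an object with "rot": the turn, a rotation vector about the tool's x, y, z in rad, a list of three; "xyz": the shift along the tool's x, y, z in m, a list of three; "grip": the closure in counts, from 0 (fully open) to 255 (shut). In form: [{"rot": [wx, wy, wz], "xyz": [dx, dy, dz], "grip": grip}, ...]. A call has 1 to 8 rows; each row is the pose to reach, as a shift and turn from the pose commanded when the call began, along the tool's axes at that moment; what a row does not reach only later rows make up. A row lasts 1/12 s, in which the tool goes at most 41.7 mm and 7.16 degrees, less where a joint would pass 70% of its speed; a pose out of reach is approached as far as the arm can. A call with a gripper value outside its range is refused whole. The fingers move at their own pace and stop on an object; "squeeze" is the grip in N (left out, the last holds). Time passes only in rows, so rows that repeat a pose let the fingers close. It gives the time, the measured TCP pose, the force, the opening and the grip force at its end, in the units of the state.
- r.get_state(): the state, without advancing time (a new reading comes with each control period).
- r.snapshot(name): name is "scene" or "top" or "wrist"; returns the picture (400x640x3 uint8, red, green, blue); there is no depth.
- r.camera_params(name): a dict with "fx", "fy", "cx", "cy" (pixels), "distortion" ([k1, k2, p1, p2, k3] as OpenCV has them; the pictures are not rectified), "position" and "attitude" of the camera in the world; the wrist camera has in their place "hand_eye" (4x4, takes a point from camera to tool coordinates, whose origin is the TCP and whose axes are the flange's). Camera axes: x right, y down, z forward; pixel columns grow to the right and rows downward; lengths in m; the calibration is good to about 2 mm. A picture is of the moment at which its call begins: read the wrist's pose just before it. camera_params takes no time and is no camera call.
- r.finish_job(): hands the job in; it is judged then, once.
The state is a dict: "clock": time; "q": joint angles; "qd": joint speeds; "joint_torque": joint torques, N m; "tool_pos": TCP position; "eef_rot": TCP orientation; "contact_force": force on the tool from outside, world axes, zero at the start; "moment": the same for the moment, N m; "opening": opening from 0.0 (shut) to 1.0 (fully open); "finger_force": force on a finger pad.
Only numpy, scipy, OpenCV 4.12 (cv2) and the standard library are available. Lean on these libraries where they do the work, as an engineer would, in place of code of your own. Each camera call takes 0.05 s, during which the arm holds its last target. There are 200 camera calls.

## Task

Open the blue strongbox with its combination dial: turn the dial right (clockwise from above) at least two whole turns and stop at 15, turn it left past 15 once and on to 25, then turn it right again, slowly and lightly, until you feel the bolt drop in and the dial stop dead; never force the dial against the stop, and never pull at the lid while it is locked. Then lift the lid, which has a bar handle, until it stands open, at least 60 degrees, let go of it, and leave the other things on the bench where they are.

Things in the scene. Friction and masses are not known exactly. Their poses are not given: they have to be found in the camera images.
- strongbox: Blue steel strongbox fixed to the bench: 230 mm deep (own x), 300 mm wide (own y), 85 mm high under the lid. Origin at the centre of its underside on the bench; own z up, own -x is the front, turned roughly to the robot. Its lock has two wheels that the dial takes along by pins, and a sprung bolt.
- lid (a joint): Opening angle of the lid (rad): 0 shut, grows as the front edge rises, stops at 1.85. Blue plate 234 x 304 x 8 mm, top 93 mm above the bench, hinged at the box's far (own +x) upper edge. Weighs 0.75 kg with the lock; its stiff hinge leaves it at any angle. Lifting it by the handle takes 6 to 10 N. It cannot rise while locked.
- lid_hinge (a point): Point on the lid's hinge line, at the middle of its width: 115 mm behind the box's centre, 89 mm above the bench. The line runs along the box's own y.
- lid_handle (a point): Middle of the round steel bar handle on the lid near its front edge. The bar runs along the box's own y, 10 mm thick, 90 mm clear between its posts, its centre 28 mm above the lid's top; when shut it lies 197 mm in front of the hinge line, 32 mm above it, and 94 mm in front of the dial's axis.
- dial: Black combination dial, 90 mm across, flat on the lid, turning endlessly about the vertical, with a red finger peg. Origin on its axis at the lid's top; own -x points to the peg. 40 white marks 9 degrees apart, every fifth longer; the red one by the peg is 0, and numbers grow clockwise seen from above, so turning right (clockwise) brings falling numbers to the index, left rising ones.
- dial_axis (a point): Point on the dial's axis at the height of its face (10 mm above the lid's top, 103 mm above the bench), 12 mm behind the box's centre (own +x). A steel hub here is 26 mm across and 4 mm high. The first two whole turns right take along both wheels; more do no harm. The left turn takes along only the second, in its second round.
- dial_peg (a point): Centre of the top of the red finger peg at the dial's 0: upright, round, 12 mm in diameter, 32 mm tall, 34 mm from the axis. It is a sleeve that spins freely on its pin, so that it can be pinched (25 N is enough) and carried in circles about the axis without turning the gripper; the dial drags with 1 to 4 N there. At the start the dial reads between 18 and 36.
- dial_index (a point): Yellow index mark on the fixed bezel (118 mm across) round the dial, on the handle side (box's own -x), 54.5 mm from the axis. The number read is the angle from index to peg, anticlockwise from above, divided by 9 degrees. 15 and 25 must each be met within one mark; overrunning by more means beginning again.
- lock_case: Lock case under the lid, unseen, with the sprung bolt. In the last turn right the bolt snaps in somewhere between 17 and 5 (it differs from day to day: only felt). Then the lid is free and the dial stands fast with about half a mark of play. The stop is hard; 25 N at the bolt, or 21 N at the peg, is forcing. No stop by 4: dial again. Origin on the dial's axis at the lid's top.
- strike: Small steel strike plate inside the front wall of the box, unseen, under which the bolt holds the lid. Origin under its centre.
- pen_cup: Black cup with pens, 80 mm across, 95 mm high without the pens, loose on the bench. Origin at the centre of its underside.
- tape_roll: White roll of tape lying flat, 84 mm across, 45 mm high, loose beside the box. Origin at the centre of its underside.
- bench_hammer: Hammer with a wooden handle, about 260 mm long, lying on the bench beside the box. Origin on the bench midway along it.
- rotary_tool: Grey hand-held rotary tool lying on the bench, 44 mm thick, about 190 mm long. Origin on the bench under its body.
- leather_case_a: Small black leather case, a 34 mm cube on a 49 x 54 mm base plate, 40 mm high, loose. Origin at the centre of its underside.
- leather_case_b: A second such small black leather case, loose behind the box. Origin at the centre of its underside.
- carton: Open cardboard carton 150 x 110 x 70 mm, loose. Origin at the centre of its underside.

How it is judged:
By the outcome, as a careful person would: the job done as asked, in the order asked, and still so for the second after the job is handed in, with the robot touching nothing.
It also fails if it takes over 72 s, if anything falls off the work surface, if the arm or the gripper's body presses on something with over 40 N, if the wrist force passes 120 N, or if a joint passes its speed limit or range.

## Working session

There is one attempt and no reset: what is moved stays moved. The work goes in short steps, Python scripts to look and compute and a tool call to move; the robot and the scene stay as the last step left them, time stands still between calls to the robot, and variables do not carry over. Pictures are saved under pics/ and viewed, at most 10 in all, crops included, and the job is handed in when it is done.

Besides the shell and the picture viewer there is one more tool, called after ">>>" as a command line: name --argument value ..., lists and objects as JSON in quotes. carry_out: Moves the arm, as the interface text tells. Its arguments: {"type":"object","properties":{"plan":{"type":"array"},"squeeze":{"type":"number"}},"required":["plan"]}

```bash
ls; mkdir -p pics; python3 - <<'E'
from plant import r
import cv2,numpy as np
s=r.get_state();print({k:np.round(v,3).tolist() for k,v in s.items()})
for n in("scene","top","wrist"):
    im=r.snapshot(n);cv2.imwrite(f"pics/{n}0.png",im[:,:,::-1]);print(n,r.camera_params(n))
E
```

```text
pics
{'clock': 0.0, 'q': [-1.13, 0.69, -0.194, 1.566, 0.157, 0.902, -0.215], 'qd': [0.002, -0.0, 0.0, -0.001, -0.001, 0.0, 0.001], 'joint_torque': [-0.001, -52.757, -1.267, -15.342, -0.053, 0.007, 0.0], 'tool_pos': [0.247, 0.573, 0.238], 'eef_rot': [0.202, 0.979, -0.001, -0.0], 'contact_force': [-0.03, 0.722, 0.26], 'moment': [0.025, -0.001, 0.061], 'finger_force': 0.0, 'opening': 1.003}
scene {'fx': 505.7713983553454, 'fy': 505.7713983553454, 'cx': 316.0782550418745, 'cy': 194.6620449861119, 'distortion': array([-0.06831148,  0.        ,  0.        ,  0.        ,  0.        ]), 'position': array([1.17337927, 0.61024392, 1.42865852]), 'attitude': array([ 0.37462733,  0.88380797, -0.25742722, -0.11076576])}
top {'fx': 373.9966645526708, 'fy': 373.9966645526708, 'cx': 327.82236300937734, 'cy': 197.85158660084704, 'distortion': array([-0.02635825,  0.        ,  0.        ,  0.        ,  0.        ]), 'position': array([0.35592066, 0.01203229, 1.23813235]), 'attitude': array([-0.70301122,  0.70580895, -0.06771034,  0.05499329])}
wrist {'fx': 324.30631720458575, 'fy': 324.30631720458575, 'cx': 325.870922719491, 'cy': 196.7404108951208, 'distortion': array([-0.06377182,  0.        ,  0.        ,  0.        ,  0.        ]), 'hand_eye': array([[ 7.43275727e-04, -9.51910144e-01, -3.06376444e-01,
         8.02988126e-02],
       [ 9.99999612e-01,  5.62429951e-04,  6.78553022e-04,
        -5.96523118e-04],
       [-4.73606216e-04, -3.06376830e-01,  9.51910192e-01,
        -1.45260777e-01],
       [ 0.00000000e+00,  0.00000000e+00,  0.00000000e+00,
         1.00000000e+00]])}
```

View pics/top0.png

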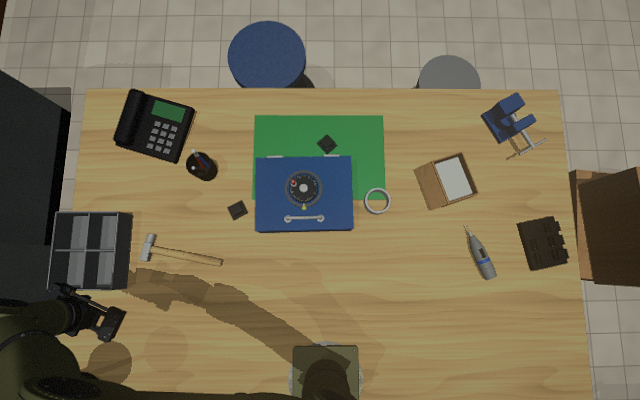

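View pics/scene0.png

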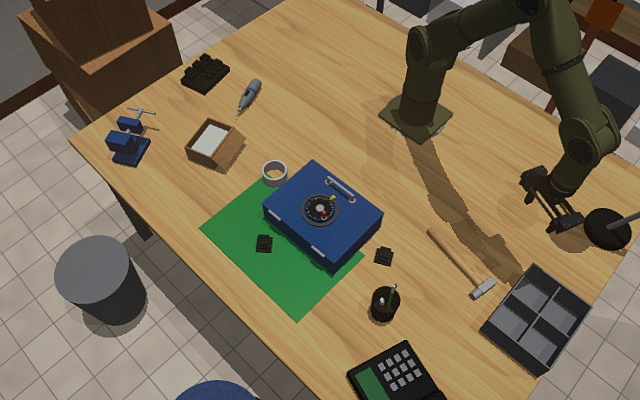

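The top view shows the strongbox with its lid spanning about (255-352, 155-232), the dial at (303,188), the handle at (304,218) and the red peg near (292,183). In the scene view the dial is at (320,208) and the handle at (341,189).

```bash
cat > h.py <<'E'
import numpy as np,cv2
from scipy.spatial.transform import Rotation as R
from plant import r
def cam(n,s=None):
    p=r.camera_params(n);K=np.array([[p['fx'],0,p['cx']],[0,p['fy'],p['cy']],[0,0,1]])
    if 'hand_eye' in p:
        s=s or r.get_state();T=np.eye(4);T[:3,:3]=R.from_quat(s['eef_rot']).as_matrix();T[:3,3]=s['tool_pos'];T=T@p['hand_eye'];return K,p['distortion'],T[:3,:3],T[:3,3]
    return K,p['distortion'],R.from_quat(p['attitude']).as_matrix(),p['position']
def plane(c,uv,z):
    K,d,M,o=c;u=cv2.undistortPoints(np.array(uv,float).reshape(-1,1,2),K,d).reshape(-1,2)
    v=np.c_[u,np.ones(len(u))]@M.T;return o+v*((z-o[2])/v[:,2])[:,None]
def proj(c,P):
    K,d,M,o=c;X=(np.atleast_2d(P)-o)@M;return cv2.projectPoints(X,np.zeros(3),np.zeros(3),K,d)[0].reshape(-1,2)
E
python3 - <<'E'
from h import *
from scipy.optimize import least_squares
ims={n:cv2.imread(f"pics/{n}0.png") for n in("top","scene")}
cr=[]
for n,(x,y) in {"top":(303,190),"scene":(322,212)}.items():
    im=ims[n];hsv=cv2.cvtColor(im,cv2.COLOR_BGR2HSV);c=cam(n)
    b=cv2.inRange(hsv,(105,120,40),(130,255,255));k,l,st,ce=cv2.connectedComponentsWithStats(cv2.morphologyEx(b,cv2.MORPH_CLOSE,np.ones((3,3))))
    i=max(range(1,k),key=lambda i:st[i][4] if abs(ce[i]-[x,y]).max()<30 else 0)
    h=max(cv2.findContours((l==i).astype('uint8'),0,1)[0],key=cv2.contourArea)
    print(n,st[i],"rect",plane(c,cv2.boxPoints(cv2.minAreaRect(h)),.093).round(4).tolist())
    red=(cv2.inRange(hsv,(0,120,60),(8,255,255))|cv2.inRange(hsv,(172,120,60),(180,255,255)));ye=cv2.inRange(hsv,(20,120,100),(35,255,255))
    for nm,m,z in(("red",red,.125),("yel",ye,.103)):
        yy,xx=np.nonzero(m);s=(abs(xx-x)<30)&(abs(yy-y)<30)
        if s.any(): q=(xx[s].mean(),yy[s].mean());print(nm,s.sum(),np.round(q,1),plane(c,[q],z).round(4))
    cr.append(cv2.resize(im[y-50:y+50,x-60:x+60],None,fx=5,fy=5,interpolation=3)[:500,:])
    cv2.imwrite(f"pics/c_{n}.png",cr[-1])
cv2.imwrite("pics/c.png",cv2.resize(np.vstack(cr),None,fx=.6,fy=.6))
E
```

```text
top [ 256  156   97   75 5539] rect [[0.6857, 0.222, 0.093], [0.692, -0.0832, 0.093], [0.4617, -0.0841, 0.093], [0.4567, 0.2108, 0.093]]
red 14 [292.5 181.5] [[0.602  0.0986 0.125 ]]
yel 11 [303.5 207. ] [[0.5268 0.0659 0.103 ]]
scene [ 262  160  122  108 5428] rect [[0.7257, -0.0728, 0.093], [0.4486, -0.1256, 0.093], [0.4613, 0.2143, 0.093], [0.7176, 0.2396, 0.093]]
red 26 [323.6 213.5] [[0.6047 0.0975 0.125 ]]
yel 23 [336.5 193.7] [[0.5155 0.0684 0.103 ]]
```

View pics/c.png

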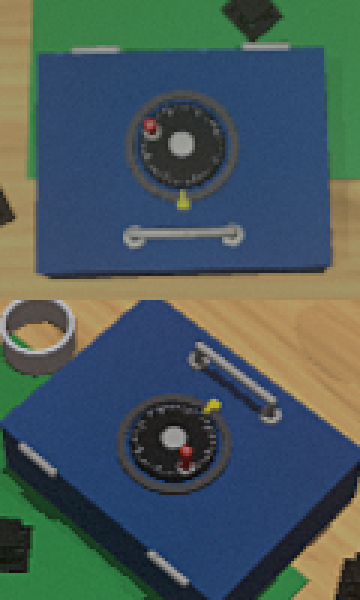

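The crop shows the hub at top-view (303.3,188.0), the lid corners at (255.7,158), (351.3,156), (353,228.3) and (255.3,230.7), and the handle posts at (287.3,219) and (320.7,218). In the scene view the hub is at (319.7,208). The peg is behind the axis and to its left, reading about 25.

```bash
cat >> h.py <<'E'
def W(b,P):
    c,s=np.cos(b[2]),np.sin(b[2]);P=np.atleast_2d(P);return np.c_[b[0]+c*P[:,0]-s*P[:,1],b[1]+s*P[:,0]+c*P[:,1],P[:,2]]
E
python3 - <<'E'
from h import *
from scipy.optimize import least_squares
M=dict(top=([(.012,0,.107),(.115,.152,.093),(.115,-.152,.093),(-.119,-.152,.093),(-.119,.152,.093),(-.082,.053,.121),(-.082,-.053,.121)],
 [(303.3,188),(255.7,158),(351.3,156),(353,228.3),(255.3,230.7),(287.3,218.5),(320.7,217.7)]),
 scene=([(.012,0,.107)],[(319.7,208)]))
C={n:cam(n) for n in M}
f=lambda b:np.concatenate([(proj(C[n],W(b,M[n][0]))-M[n][1]).ravel() for n in M])
s=least_squares(f,[.58,.065,.03],loss='soft_l1');b=s.x;print(b.round(4),f(b).round(1).tolist())
# peg
pk=dict(top=(292.5,181.5),scene=(323.6,213.5))
g=lambda p:np.concatenate([(proj(C[n],p[None])-pk[n]).ravel() for n in pk])
p=least_squares(g,[.6,.09,.12]).x
a=W(b,(.012,0,.103))[0];d=p-a;print("axis",a,"peg",p.round(4),"rad",np.hypot(*d[:2]),"read",np.degrees(np.arctan2(d[1],d[0])-b[2]-np.pi)%360/9)
E
```

```text
[0.5747 0.0654 0.0188] [0.3, -0.4, -0.4, -0.4, -0.0, -0.3, 0.9, 1.1, -0.7, 0.9, -1.2, -0.8, 0.7, -0.7, 0.3, -1.4]
axis [0.58666851 0.06562969 0.103     ] peg [0.6032 0.0977 0.1232] rad 0.03605723654391906 read 26.85126900009528
```

```bash
cat >> h.py <<'E'
def Rd(b): # tool: y=box x, x=box y, z down
    c,s=np.cos(b[2]),np.sin(b[2]);return R.from_matrix(np.array([[-s,c,0],[c,s,0],[0,0,-1.]]))
def rel(p,Rt,s=None):
    s=s or r.get_state();q=R.from_quat(s['eef_rot']);return q.inv().apply(np.array(p)-s['tool_pos']).round(4),(q.inv()*Rt).as_rotvec().round(4)
E
python3 -c "
from h import *
b=[.5747,.0654,.0188];print(rel([.5867,.0656,.25],Rd(b)),np.degrees(np.linalg.norm(rel([0,0,0],Rd(b))[1])))"
```

```text
(array([-0.5128, -0.3322, -0.0114]), array([-1.2000e-03,  9.0000e-04,  1.1453e+00])) 65.620912556543
```

>>> carry_out --plan '[{"rot": [0, 0, 1.145], "xyz": [-0.513, -0.332, -0.011], "grip": 120}, {"rot": [0, 0, 1.145], "xyz": [-0.513, -0.332, -0.011], "grip": 120}, {"rot": [0, 0, 1.145], "xyz": [-0.513, -0.332, -0.011], "grip": 120}, {"rot": [0, 0, 1.145], "xyz": [-0.513, -0.332, -0.011], "grip": 120}, {"rot": [0, 0, 1.145], "xyz": [-0.513, -0.332, -0.011], "grip": 120}, {"rot": [0, 0, 1.145], "xyz": [-0.513, -0.332, -0.011], "grip": 120}, {"rot": [0, 0, 1.145], "xyz": [-0.513, -0.332, -0.011], "grip": 120}, {"rot": [0, 0, 1.145], "xyz": [-0.513, -0.332, -0.011], "grip": 120}]' --squeeze 25

```text
clock: 0.82
tool_pos: [0.4332, 0.2952, 0.2448]
eef_rot: [0.649, 0.761, -0.0, -0.0]
contact_force: [-0.1, 1.0, -0.2]
opening: 0.529
finger_force: 0.0
```

```bash
python3 -c "
from h import *
b=[.5747,.0654,.0188];print(r.get_state()['q'],rel([.5867,.0656,.25],Rd(b)))"
```

```text
[-0.72296282  0.54782643  0.0586621   1.86903055 -0.0461838   0.72613865
 -0.48017544] (array([-0.2509,  0.1154, -0.0053]), array([-0.0002, -0.    ,  0.1393]))
```

>>> carry_out --plan '[{"rot": [0, 0, 0.139], "xyz": [-0.251, 0.115, -0.005], "grip": 120}, {"rot": [0, 0, 0.139], "xyz": [-0.251, 0.115, -0.005], "grip": 120}, {"rot": [0, 0, 0.139], "xyz": [-0.251, 0.115, -0.005], "grip": 120}, {"rot": [0, 0, 0.139], "xyz": [-0.251, 0.115, -0.005], "grip": 120}, {"rot": [0, 0, 0.139], "xyz": [-0.251, 0.115, -0.005], "grip": 120}, {"rot": [0, 0, 0.139], "xyz": [-0.251, 0.115, -0.005], "grip": 120}, {"rot": [0, 0, 0.139], "xyz": [-0.251, 0.115, -0.005], "grip": 120}, {"rot": [0, 0, 0.139], "xyz": [-0.251, 0.115, -0.005], "grip": 120}]'

```text
clock: 1.48
tool_pos: [0.5902, 0.0599, 0.2497]
eef_rot: [0.702, 0.712, -0.001, 0.003]
contact_force: [0.2, -0.3, 0.4]
opening: 0.528
finger_force: 0.0
```

```bash
python3 - <<'E'
from h import *
b=[.5747,.0654,.0188]
s=r.get_state();im=r.snapshot("wrist")[:,:,::-1].copy();print(s['tool_pos'],s['eef_rot'],s['q']);c=cam("wrist",s)
cv2.imwrite("pics/w1raw.png",im)
for P in [(.012,0,.107),(-.0425,0,.1),(-.082,.053,.121),(-.082,-.053,.121),(.115,.152,.093),(-.119,.152,.093)]:
    u=proj(c,W(b,P))[0];print(P,u.round(1)); 
    cv2.drawMarker(im,tuple(int(x) for x in u),(0,255,0),0,8,1)
cv2.imwrite("pics/w1.png",im)
E
```

```text
[0.59016314 0.05988928 0.24970051] [ 7.01961256e-01  7.12209312e-01 -7.01292939e-04  2.79274865e-03] [-0.22594907  0.63006917  0.07608491  1.66382942 -0.05264161  0.84761108
 -0.11517464]
(0.012, 0, 0.107) [322.6 176.2]
(-0.0425, 0, 0.1) [264.4 174.7]
(-0.082, 0.053, 0.121) [209.  119.4]
(-0.082, -0.053, 0.121) [221.8 235.9]
(0.115, 0.152, 0.093) [444.2  -3.4]
(-0.119, 0.152, 0.093) [166.5  -1. ]
```

View pics/w1.png

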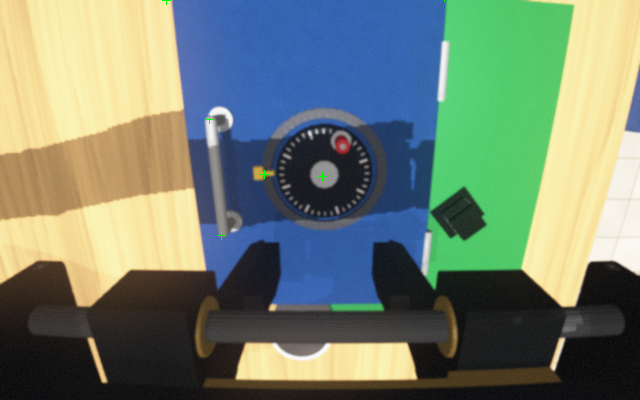

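The wrist view matches the model within about 2 px. The hub is at (323,174), the index at (261,173), the peg's top at (342,146) and the handle at (218,175).

```bash
python3 - <<'E'
from h import *
b=np.array([.5747,.0654,.0188])
s=r.get_state();im=r.snapshot("wrist")[:,:,::-1].copy();c=cam("wrist",s);print(s['tool_pos'],s['qd'].round(3) if hasattr(s['qd'],'round') else s['qd'])
hsv=cv2.cvtColor(im,cv2.COLOR_BGR2HSV)
red=cv2.inRange(hsv,(0,130,90),(8,255,255))|cv2.inRange(hsv,(172,130,90),(180,255,255))
yy,xx=np.nonzero(red);k=(abs(xx-340)<25)&(abs(yy-146)<25);print("red",k.sum(),xx[k].mean(),yy[k].mean(),yy[k].min(),yy[k].max(),xx[k].min(),xx[k].max())
hub=cv2.inRange(hsv,(0,0,90),(180,60,255));n,l,st,ce=cv2.connectedComponentsWithStats(hub)
for i in range(1,n):
    if abs(ce[i]-[323,174]).max()<12 and st[i][4]>100: print("hub",ce[i],st[i])
    if abs(ce[i]-[323,174]).max()<12 and st[i][4]>100: print("hub W",plane(c,[ce[i]],.107))
ye=cv2.inRange(hsv,(12,120,80),(35,255,255));yy,xx=np.nonzero(ye);j=(abs(xx-262)<15)&(abs(yy-174)<12);print("yel",j.sum(),xx[j].mean(),yy[j].mean(),plane(c,[(xx[j].mean(),yy[j].mean())],.1))
print("expected axis,idx",W(b,[(.012,0,.107),(-.0425,0,.1)]))
cv2.imwrite("pics/w2.png",cv2.resize(im[110:240,190:400],None,fx=3.8,fy=3.8,interpolation=3))
E
```

```text
[0.58832729 0.06391606 0.24940143] [-0.064 -0.015 -0.068  0.041 -0.023  0.001 -0.016]
red 159 344.50314465408803 150.0754716981132 142 159 338 352
hub [326.27013423 178.92785235] [313 166  28  27 596]
hub W [[0.58793799 0.06765343 0.107     ]]
yel 183 264.0655737704918 177.14207650273224 [[0.52960186 0.06648826 0.1       ]]
expected axis,idx [[0.58669788 0.06562559 0.107     ]
 [0.53220751 0.06460105 0.1       ]]
```

View pics/w2.png

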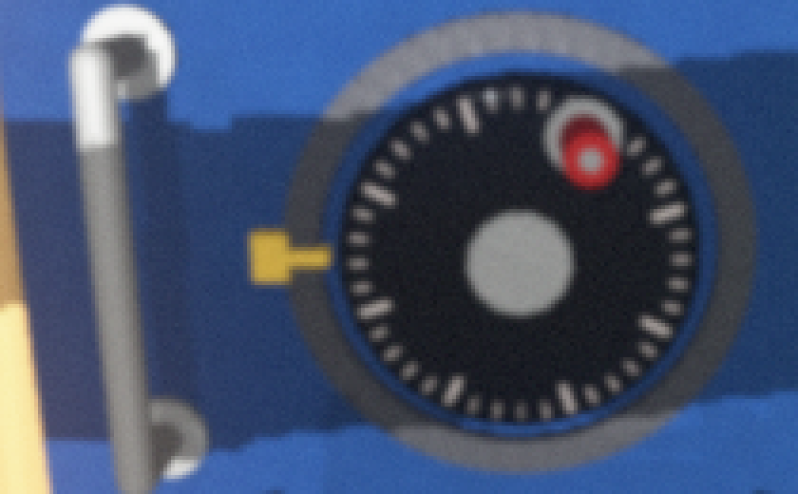

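Reading the marks, the long mark 25 stands 17° below the index line. The dial therefore reads about 26.9, which agrees with the 26.85 measured. The peg's pin top is at px (345.8,151.6).

```bash
python3 - <<'E'
from h import *
b=np.array([.5747,.0654,.0188])
for t in range(4):
    s=r.get_state();im=r.snapshot("wrist")[:,:,::-1].copy();c=cam("wrist",s)
    hsv=cv2.cvtColor(im,cv2.COLOR_BGR2HSV)
    red=cv2.inRange(hsv,(0,130,90),(8,255,255))|cv2.inRange(hsv,(172,130,90),(180,255,255))
    hub=cv2.inRange(hsv,(0,0,90),(180,60,255));n,l,st,ce=cv2.connectedComponentsWithStats(hub)
    h=[ce[i] for i in range(1,n) if abs(ce[i]-[324,178]).max()<10 and 400<st[i][4]<800]
    p=[ce[i] for i in range(1,n) if abs(ce[i]-[346,152]).max()<5 and st[i][4]<60]
    print(s['tool_pos'].round(4),abs(np.array(s['qd'])).max().round(3),h,p)
    if h: print("hubW",plane(c,h[:1],.107).round(4))
    if p: print("peg",[plane(c,p[:1],z).round(4) for z in(.125,.135)])
    yy,xx=np.nonzero(red);k=(abs(xx-344)<15)&(abs(yy-150)<15);print("red",xx[k].min(),xx[k].max(),yy[k].min(),yy[k].max())
print(rel([.6047,.0965,.16],Rd(b)))
E
```

```text
[0.5871 0.067  0.2493] 0.046 [array([327.81538462, 182.62051282])] [array([347., 156.])]
hubW [[0.588  0.0676 0.107 ]]
peg [array([[0.6033, 0.0961, 0.125 ]]), array([[0.6026, 0.0979, 0.135 ]])]
red 340 354 145 163
[0.5865 0.0689 0.2493] 0.03 [array([328.56946827, 184.95883362])] []
hubW [[0.588  0.0674 0.107 ]]
red 341 355 148 164
[0.5862 0.0699 0.2494] 0.018 [array([328.87883959, 185.98464164])] []
hubW [[0.5881 0.0674 0.107 ]]
red 341 355 149 164
[0.5861 0.0702 0.2495] 0.01 [array([328.91176471, 186.32179931])] []
hubW [[0.5881 0.0674 0.107 ]]
red 341 355 150 164
(array([0.0256, 0.0193, 0.0896]), array([-0.0009, -0.0011,  0.0093]))
```

>>> carry_out --plan '[{"rot": [0, 0, 0.009], "xyz": [0.026, 0.0176, 0.02], "grip": 120}, {"rot": [0, 0, 0.009], "xyz": [0.026, 0.0176, 0.05], "grip": 120}, {"rot": [0, 0, 0.009], "xyz": [0.026, 0.0176, 0.08], "grip": 120}, {"rot": [0, 0, 0.009], "xyz": [0.026, 0.0176, 0.095], "grip": 120}, {"rot": [0, 0, 0.009], "xyz": [0.026, 0.0176, 0.105], "grip": 120}, {"rot": [0, 0, 0.009], "xyz": [0.026, 0.0176, 0.115], "grip": 120}, {"rot": [0, 0, 0.009], "xyz": [0.026, 0.0176, 0.125], "grip": 120}, {"rot": [0, 0, 0.009], "xyz": [0.026, 0.0176, 0.135], "grip": 120}]'

```text
clock: 2.45
tool_pos: [0.6046, 0.0951, 0.1148]
eef_rot: [0.701, 0.713, 0.001, 0.0]
contact_force: [0.2, -0.5, -0.2]
opening: 0.528
finger_force: 0.0
```

>>> carry_out --plan '[{"rot": [0, 0, 0], "xyz": [0, 0, 0], "grip": 120}, {"rot": [0, 0, 0], "xyz": [0, 0, 0], "grip": 120}, {"rot": [0, 0, 0], "xyz": [0, 0, 0], "grip": 240}, {"rot": [0, 0, 0], "xyz": [0, 0, 0], "grip": 240}, {"rot": [0, 0, 0], "xyz": [0, 0, 0], "grip": 240}, {"rot": [0, 0, 0], "xyz": [0, 0, 0], "grip": 240}, {"rot": [0, 0, 0], "xyz": [0, 0, 0], "grip": 240}, {"rot": [0, 0, 0], "xyz": [0, 0, 0], "grip": 240}]' --squeeze 25

```text
clock: 3.12
tool_pos: [0.6039, 0.0946, 0.1149]
eef_rot: [0.701, 0.713, 0.0, -0.0]
contact_force: [-1.0, -0.0, 2.2]
opening: 0.126
finger_force: 25.0
```

```bash
python3 - <<'E'
from h import *
s=r.get_state();print({k:np.round(s[k],4).tolist() for k in('tool_pos','eef_rot','contact_force','opening','finger_force','q','qd')})
im=r.snapshot("wrist")[:,:,::-1];cv2.imwrite("pics/w3.png",im)
E
```

```text
{'tool_pos': [0.6039, 0.0946, 0.1149], 'eef_rot': [0.7014, 0.7127, 0.0, -0.0], 'contact_force': [-1.0188, -0.0049, 2.1993], 'opening': 0.1259, 'finger_force': 25.0021, 'q': [-0.26, 0.8332, 0.0524, 1.7168, -0.0695, 0.5934, -0.1511], 'qd': [-0.0003, -0.0011, 0.0024, -0.0013, 0.0009, -0.0003, 0.0011]}
```

View pics/w3.png

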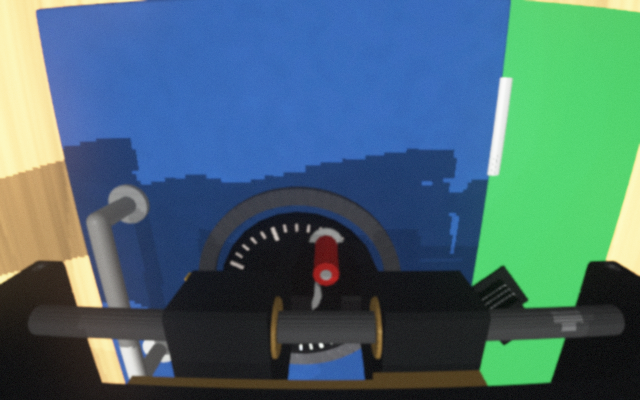

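The wrist view shows the red peg at (325,270) held between the fingers. The opening is 11 mm, the grip 25 N.

```bash
cat >> h.py <<'E'
def pos(rd,rad=.034): t=np.radians(rd*9);return np.array([-rad*np.sin(t),-rad*np.cos(t)])
def rows(rds,per=8): # rds incl. start reading
    P=np.array([pos(x) for x in rds]).round(4)
    for i in range(0,len(rds)-1,per):
        print([(P[j]-P[i]).round(4).tolist() for j in range(i+1,min(i+per+1,len(rds)))])
E
python3 - <<'E'
from h import *
n=56;rows(np.linspace(26.85,15,n+1)-np.linspace(0,80,n+1))
E
```

```text
[[-0.0051, 0.0071], [-0.0118, 0.0127], [-0.0198, 0.0164], [-0.0284, 0.0179], [-0.0371, 0.0171], [-0.0453, 0.0142], [-0.0525, 0.0093], [-0.0582, 0.0027]]
[[-0.0039, -0.0078], [-0.0056, -0.0164], [-0.0051, -0.0251], [-0.0024, -0.0334], [0.0024, -0.0408], [0.0088, -0.0467], [0.0165, -0.0507], [0.0251, -0.0526]]
[[0.0087, 0.0002], [0.0171, 0.0028], [0.0245, 0.0073], [0.0306, 0.0136], [0.0348, 0.0213], [0.037, 0.0297], [0.0369, 0.0385], [0.0346, 0.0469]]
[[-0.0044, 0.0075], [-0.0105, 0.0137], [-0.0181, 0.0182], [-0.0265, 0.0205], [-0.0352, 0.0207], [-0.0437, 0.0186], [-0.0514, 0.0144], [-0.0577, 0.0084]]
[[-0.0046, -0.0074], [-0.0072, -0.0157], [-0.0076, -0.0245], [-0.0057, -0.033], [-0.0017, -0.0408], [0.0041, -0.0473], [0.0114, -0.0521], [0.0197, -0.0549]]
[[0.0087, -0.0005], [0.0173, 0.0011], [0.0252, 0.0049], [0.0318, 0.0106], [0.0368, 0.0178], [0.0398, 0.026], [0.0406, 0.0347], [0.0391, 0.0433]]
[[-0.0036, 0.008], [-0.0091, 0.0147], [-0.0161, 0.0199], [-0.0242, 0.0231], [-0.0329, 0.0241], [-0.0416, 0.0229], [-0.0496, 0.0195], [-0.0565, 0.0141]]
```

>>> carry_out --plan '[{"rot": [0, 0, 0], "xyz": [-0.0051, 0.0071, 0], "grip": 240}, {"rot": [0, 0, 0], "xyz": [-0.0118, 0.0127, 0], "grip": 240}, {"rot": [0, 0, 0], "xyz": [-0.0198, 0.0164, 0], "grip": 240}, {"rot": [0, 0, 0], "xyz": [-0.0284, 0.0179, 0], "grip": 240}, {"rot": [0, 0, 0], "xyz": [-0.0371, 0.0171, 0], "grip": 240}, {"rot": [0, 0, 0], "xyz": [-0.0453, 0.0142, 0], "grip": 240}, {"rot": [0, 0, 0], "xyz": [-0.0525, 0.0093, 0], "grip": 240}, {"rot": [0, 0, 0], "xyz": [-0.0582, 0.0027, 0], "grip": 240}]'

```text
clock: 3.83
tool_pos: [0.6082, 0.0357, 0.1149]
eef_rot: [0.702, 0.713, 0.001, 0.001]
contact_force: [-0.7, 3.9, 1.8]
opening: 0.127
finger_force: 25.0
```

```bash
python3 - <<'E'
from h import *
s=r.get_state();print({k:np.round(s[k],4).tolist() for k in('tool_pos','eef_rot','contact_force','moment','opening','finger_force')})
b=[.5883,.0644,.0175];d=s['tool_pos'][:2]-np.array(b[:2]);print(np.hypot(*d),(np.degrees(np.arctan2(d[1],d[0])-b[2])-180)%360/9)
im=r.snapshot("wrist")[:,:,::-1];cv2.imwrite("pics/w4.png",im)
E
```

```text
{'tool_pos': [0.6082, 0.0357, 0.1149], 'eef_rot': [0.7016, 0.7126, 0.001, 0.0006], 'contact_force': [-0.6859, 3.8937, 1.8006], 'moment': [0.748, 0.0216, 0.0618], 'opening': 0.1266, 'finger_force': 25.0014}
0.03491256111919612 13.743450675776469
```

View pics/w4.png

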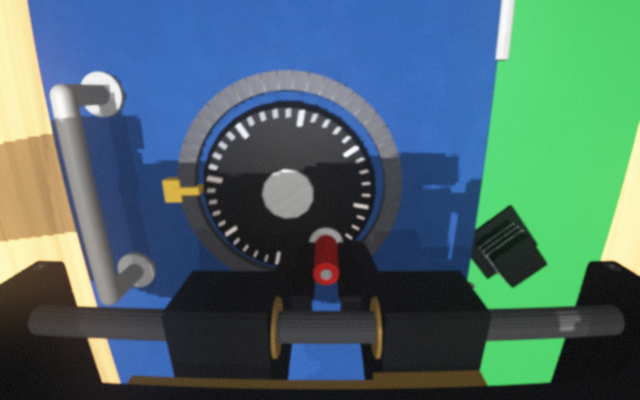

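The dial follows: the peg sits at the same tool position, (325,270), the reading is about 13.7 as planned, and the force is about 4 N. Next I go on with the planned circles.

>>> carry_out --plan '[{"rot": [0, 0, 0], "xyz": [-0.0039, -0.0078, 0], "grip": 240}, {"rot": [0, 0, 0], "xyz": [-0.0056, -0.0164, 0], "grip": 240}, {"rot": [0, 0, 0], "xyz": [-0.0051, -0.0251, 0], "grip": 240}, {"rot": [0, 0, 0], "xyz": [-0.0024, -0.0334, 0], "grip": 240}, {"rot": [0, 0, 0], "xyz": [0.0024, -0.0408, 0], "grip": 240}, {"rot": [0, 0, 0], "xyz": [0.0088, -0.0467, 0], "grip": 240}, {"rot": [0, 0, 0], "xyz": [0.0165, -0.0507, 0], "grip": 240}, {"rot": [0, 0, 0], "xyz": [0.0251, -0.0526, 0], "grip": 240}]'

```text
clock: 4.55
tool_pos: [0.5551, 0.0593, 0.1149]
eef_rot: [0.702, 0.712, -0.0, 0.002]
contact_force: [5.7, -3.0, -0.8]
opening: 0.128
finger_force: 25.0
```

>>> carry_out --plan '[{"rot": [0, 0, 0], "xyz": [0.0087, 0.0002, 0], "grip": 240}, {"rot": [0, 0, 0], "xyz": [0.0171, 0.0028, 0], "grip": 240}, {"rot": [0, 0, 0], "xyz": [0.0245, 0.0073, 0], "grip": 240}, {"rot": [0, 0, 0], "xyz": [0.0306, 0.0136, 0], "grip": 240}, {"rot": [0, 0, 0], "xyz": [0.0348, 0.0213, 0], "grip": 240}, {"rot": [0, 0, 0], "xyz": [0.037, 0.0297, 0], "grip": 240}, {"rot": [0, 0, 0], "xyz": [0.0369, 0.0385, 0], "grip": 240}, {"rot": [0, 0, 0], "xyz": [0.0346, 0.0469, 0], "grip": 240}]'

```text
clock: 5.22
tool_pos: [0.5974, 0.097, 0.1147]
eef_rot: [0.701, 0.713, -0.003, -0.003]
contact_force: [-5.2, 1.4, 6.6]
opening: 0.125
finger_force: 25.0
```

>>> carry_out --plan '[{"rot": [0, 0, 0], "xyz": [-0.0044, 0.0075, 0], "grip": 240}, {"rot": [0, 0, 0], "xyz": [-0.0105, 0.0137, 0], "grip": 240}, {"rot": [0, 0, 0], "xyz": [-0.0181, 0.0182, 0], "grip": 240}, {"rot": [0, 0, 0], "xyz": [-0.0265, 0.0205, 0], "grip": 240}, {"rot": [0, 0, 0], "xyz": [-0.0352, 0.0207, 0], "grip": 240}, {"rot": [0, 0, 0], "xyz": [-0.0437, 0.0186, 0], "grip": 240}, {"rot": [0, 0, 0], "xyz": [-0.0514, 0.0144, 0], "grip": 240}, {"rot": [0, 0, 0], "xyz": [-0.0577, 0.0084, 0], "grip": 240}]'

```text
clock: 5.88
tool_pos: [0.6125, 0.0396, 0.115]
eef_rot: [0.701, 0.713, 0.002, 0.001]
contact_force: [5.4, 1.3, -1.6]
opening: 0.126
finger_force: 25.0
```

>>> carry_out --plan '[{"rot": [0, 0, 0], "xyz": [-0.0046, -0.0074, 0], "grip": 240}, {"rot": [0, 0, 0], "xyz": [-0.0072, -0.0157, 0], "grip": 240}, {"rot": [0, 0, 0], "xyz": [-0.0076, -0.0245, 0], "grip": 240}, {"rot": [0, 0, 0], "xyz": [-0.0057, -0.033, 0], "grip": 240}, {"rot": [0, 0, 0], "xyz": [-0.0017, -0.0408, 0], "grip": 240}, {"rot": [0, 0, 0], "xyz": [0.0041, -0.0473, 0], "grip": 240}, {"rot": [0, 0, 0], "xyz": [0.0114, -0.0521, 0], "grip": 240}, {"rot": [0, 0, 0], "xyz": [0.0197, -0.0549, 0], "grip": 240}]'

```text
clock: 6.55
tool_pos: [0.5559, 0.0558, 0.1149]
eef_rot: [0.702, 0.712, 0.0, 0.002]
contact_force: [6.0, -3.2, -2.1]
opening: 0.126
finger_force: 25.0
```

>>> carry_out --plan '[{"rot": [0, 0, 0], "xyz": [0.0087, -0.0005, 0], "grip": 240}, {"rot": [0, 0, 0], "xyz": [0.0173, 0.0011, 0], "grip": 240}, {"rot": [0, 0, 0], "xyz": [0.0252, 0.0049, 0], "grip": 240}, {"rot": [0, 0, 0], "xyz": [0.0318, 0.0106, 0], "grip": 240}, {"rot": [0, 0, 0], "xyz": [0.0368, 0.0178, 0], "grip": 240}, {"rot": [0, 0, 0], "xyz": [0.0398, 0.026, 0], "grip": 240}, {"rot": [0, 0, 0], "xyz": [0.0406, 0.0347, 0], "grip": 240}, {"rot": [0, 0, 0], "xyz": [0.0391, 0.0433, 0], "grip": 240}]'

```text
clock: 7.22
tool_pos: [0.5941, 0.0977, 0.1147]
eef_rot: [0.701, 0.713, -0.003, -0.002]
contact_force: [-4.9, 0.6, 8.2]
opening: 0.123
finger_force: 25.0
```

```bash
cat >> h.py <<'E'
def st(name=None,b=(.5883,.0644,.0175)):
    s=r.get_state();print({k:np.round(s[k],4).tolist() for k in('clock','tool_pos','contact_force','opening','finger_force')})
    d=s['tool_pos'][:2]-np.array(b[:2]);print(np.hypot(*d),(np.degrees(np.arctan2(d[1],d[0])-b[2])-180)%360/9)
    if name: cv2.imwrite(f"pics/{name}.png",r.snapshot("wrist")[:,:,::-1])
E
python3 -c "from h import *;st('w5')"
```

```text
{'clock': 7.2167, 'tool_pos': [0.5941, 0.0977, 0.1147], 'contact_force': [-4.926, 0.6219, 8.215], 'opening': 0.1235, 'finger_force': 25.0039}
0.03381456300513167 28.783304026335365
```

```bash
python3 -c "
from h import *
rows([28.13,26.4,24.7,23,21.4,19.9,18.6,17.5,16.6])"
```

```text
[[-0.0038, 0.0084], [-0.0096, 0.0153], [-0.0171, 0.0205], [-0.0251, 0.0234], [-0.033, 0.0242], [-0.0399, 0.0234], [-0.0455, 0.0216], [-0.0498, 0.0195]]
```

>>> carry_out --plan '[{"rot": [0, 0, 0], "xyz": [-0.0038, 0.0084, 0], "grip": 240}, {"rot": [0, 0, 0], "xyz": [-0.0096, 0.0153, 0], "grip": 240}, {"rot": [0, 0, 0], "xyz": [-0.0171, 0.0205, 0], "grip": 240}, {"rot": [0, 0, 0], "xyz": [-0.0251, 0.0234, 0], "grip": 240}, {"rot": [0, 0, 0], "xyz": [-0.033, 0.0242, 0], "grip": 240}, {"rot": [0, 0, 0], "xyz": [-0.0399, 0.0234, 0], "grip": 240}, {"rot": [0, 0, 0], "xyz": [-0.0455, 0.0216, 0], "grip": 240}, {"rot": [0, 0, 0], "xyz": [-0.0498, 0.0195, 0], "grip": 240}]'

```text
clock: 7.93
tool_pos: [0.6196, 0.0495, 0.115]
eef_rot: [0.701, 0.713, 0.002, 0.001]
contact_force: [5.6, 2.7, -1.2]
opening: 0.121
finger_force: 25.0
```

>>> carry_out --plan '[{"rot": [0, 0, 0], "xyz": [0, 0, 0], "grip": 240}, {"rot": [0, 0, 0], "xyz": [0, 0, 0], "grip": 240}, {"rot": [0, 0, 0], "xyz": [0, 0, 0], "grip": 240}, {"rot": [0, 0, 0], "xyz": [0, 0, 0], "grip": 240}, {"rot": [0, 0, 0], "xyz": [0, 0, 0], "grip": 240}]'

```text
clock: 8.35
tool_pos: [0.6189, 0.048, 0.115]
eef_rot: [0.701, 0.713, 0.001, 0.001]
contact_force: [4.7, 0.9, 1.4]
opening: 0.125
finger_force: 25.0
```

```bash
python3 - <<'E'
from h import *
st('w6')
s=r.get_state();c=cam("wrist",s);im=cv2.imread('pics/w6.png')
a=proj(c,W([.5747,.0654,.0188],(.012,0,.103)))[0];print(a)
cv2.imwrite('pics/w6c.png',cv2.resize(im[60:300,130:430],None,fx=2.5,fy=2.5,interpolation=3))
E
```

```text
{'clock': 8.35, 'tool_pos': [0.6189, 0.048, 0.115], 'contact_force': [4.6872, 0.8844, 1.4191], 'opening': 0.1253, 'finger_force': 25.0002}
0.03471873291999676 16.76674074559821
[266.13849672 216.29640523]
```

View pics/w6c.png

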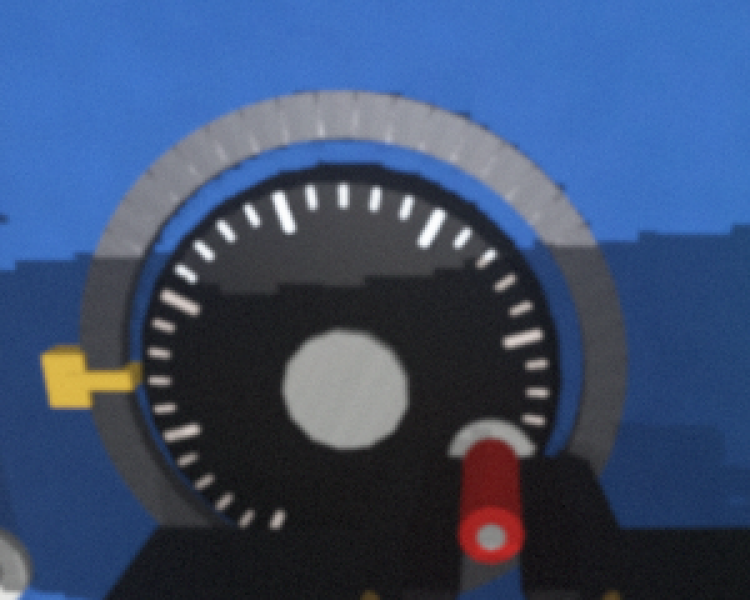

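The crop puts long mark 15 at (180,430), 17 at (157,380) and the index at about (135,378). The dial therefore reads about 16.9 to 17, while I commanded 16.6 and the TCP measures 16.77.

```bash
python3 -c "
from h import *
rows([16.6,16.1,15.6,15.2,14.9,14.7])"
```

```text
[[-0.0023, -0.0015], [-0.0044, -0.0031], [-0.006, -0.0045], [-0.0071, -0.0056], [-0.0078, -0.0064]]
```

>>> carry_out --plan '[{"rot": [0, 0, 0], "xyz": [-0.0023, -0.0015, 0], "grip": 240}, {"rot": [0, 0, 0], "xyz": [-0.0044, -0.0031, 0], "grip": 240}, {"rot": [0, 0, 0], "xyz": [-0.006, -0.0045, 0], "grip": 240}, {"rot": [0, 0, 0], "xyz": [-0.0071, -0.0056, 0], "grip": 240}, {"rot": [0, 0, 0], "xyz": [-0.0078, -0.0064, 0], "grip": 240}, {"rot": [0, 0, 0], "xyz": [-0.0078, -0.0064, 0], "grip": 240}, {"rot": [0, 0, 0], "xyz": [-0.0078, -0.0064, 0], "grip": 240}, {"rot": [0, 0, 0], "xyz": [-0.0078, -0.0064, 0], "grip": 240}]'

```text
clock: 9.07
tool_pos: [0.6128, 0.0398, 0.115]
eef_rot: [0.701, 0.713, 0.001, 0.001]
contact_force: [5.2, 0.2, -0.6]
opening: 0.123
finger_force: 25.0
```

```bash
python3 - <<'E'
from h import *
st('w7')
im=cv2.imread('pics/w7.png')
cv2.imwrite('pics/w7c.png',cv2.resize(im[60:300,130:430],None,fx=2.5,fy=2.5,interpolation=3))
# geometric model overlay fit: detect hub center + axis -> angle of peg from index
hsv=cv2.cvtColor(im,cv2.COLOR_BGR2HSV);c=cam("wrist")
g=cv2.inRange(hsv,(0,0,90),(180,60,255));n,l,S,ce=cv2.connectedComponentsWithStats(g)
hub=[ce[i] for i in range(n) if 800<S[i][4]<3500 and S[i][2]<70 and .8<S[i][2]/S[i][3]<1.25];print('hub',hub)
h=plane(c,hub[:1],.107)[0]
ye=cv2.inRange(hsv,(18,150,120),(32,255,255));yy,xx=np.nonzero(ye);k=(xx<200)&(yy>150)&(yy<270)
ix=plane(c,[(xx[k].mean(),yy[k].mean())],.1)[0]
red=cv2.inRange(hsv,(0,130,60),(8,255,255))|cv2.inRange(hsv,(172,130,60),(180,255,255))
yy,xx=np.nonzero(red);k=(abs(xx-325)<25)&(yy>220);p=plane(c,[(325.5,274)],.135)[0]
A=lambda v:np.arctan2(v[1]-h[1],v[0]-h[0])
print(h,ix,p,np.hypot(*(p-h)[:2]),np.hypot(*(ix-h)[:2]),np.degrees(A(ix)),'read',np.degrees(A(p)-A(ix))%360/9)
E
```

```text
{'clock': 9.0667, 'tool_pos': [0.6128, 0.0398, 0.115], 'contact_force': [5.1752, 0.1866, -0.6383], 'opening': 0.1225, 'finger_force': 25.0005}
0.03471351172781135 14.872652240031016
hub [array([279.38085435, 200.43180648])]
[0.58830584 0.06757185 0.107     ] [0.53013685 0.06622977 0.1       ] [0.61166969 0.04309082 0.135     ] 0.03384066122045811 0.058184469171137114 -178.67830283282933 read 14.704520806531908
```

View pics/w7c.png

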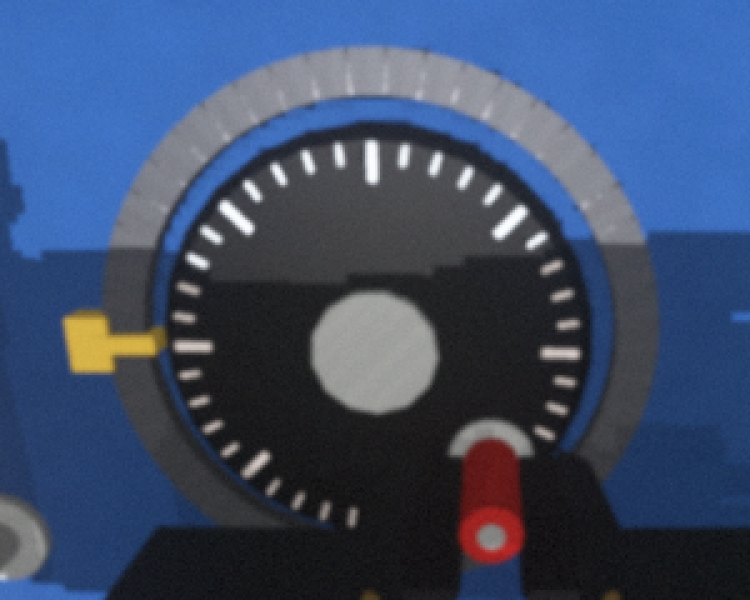

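Mark 15 lies exactly at the index (long mark (193,345), index tip (165,340)). Next comes the left turn by 50 marks.

```bash
python3 -c "
from h import *
a=[14.7,15.6]+list(15.6+1.65*np.arange(1,28));e=a[-1];print(e,len(a))
a+=[a[-1]+x for x in (1.2,2.1,2.9,3.55)];print(a[-1]);rows(a+[65.0])"
```

```text
60.15 29
63.699999999999996
[[0.0034, 0.0033], [0.0109, 0.008], [0.0193, 0.0106], [0.028, 0.011], [0.0366, 0.0091], [0.0444, 0.0051], [0.051, -0.0008], [0.0557, -0.0082]]
[[0.0028, -0.0083], [0.0033, -0.0171], [0.0016, -0.0257], [-0.0023, -0.0336], [-0.0081, -0.0402], [-0.0154, -0.0451], [-0.0237, -0.048], [-0.0325, -0.0486]]
[[-0.0086, 0.0016], [-0.0165, 0.0053], [-0.0232, 0.011], [-0.0283, 0.0182], [-0.0313, 0.0265], [-0.0321, 0.0352], [-0.0306, 0.0439], [-0.0269, 0.0519]]
[[0.0055, 0.0068], [0.0127, 0.0119], [0.0209, 0.0151], [0.0296, 0.016], [0.036, 0.0152], [0.0406, 0.0139], [0.0445, 0.0122], [0.0475, 0.0104]]
[[0.0053, -0.0044]]
```

>>> carry_out --plan '[{"rot": [0, 0, 0], "xyz": [0.0034, 0.0033, 0], "grip": 240}, {"rot": [0, 0, 0], "xyz": [0.0109, 0.008, 0], "grip": 240}, {"rot": [0, 0, 0], "xyz": [0.0193, 0.0106, 0], "grip": 240}, {"rot": [0, 0, 0], "xyz": [0.028, 0.011, 0], "grip": 240}, {"rot": [0, 0, 0], "xyz": [0.0366, 0.0091, 0], "grip": 240}, {"rot": [0, 0, 0], "xyz": [0.0444, 0.0051, 0], "grip": 240}, {"rot": [0, 0, 0], "xyz": [0.051, -0.0008, 0], "grip": 240}, {"rot": [0, 0, 0], "xyz": [0.0557, -0.0082, 0], "grip": 240}]'

```text
clock: 9.78
tool_pos: [0.6014, 0.0959, 0.1148]
eef_rot: [0.701, 0.713, -0.001, -0.0]
contact_force: [1.0, -4.1, 4.4]
opening: 0.125
finger_force: 25.0
```

>>> carry_out --plan '[{"rot": [0, 0, 0], "xyz": [0.0028, -0.0083, 0], "grip": 240}, {"rot": [0, 0, 0], "xyz": [0.0033, -0.0171, 0], "grip": 240}, {"rot": [0, 0, 0], "xyz": [0.0016, -0.0257, 0], "grip": 240}, {"rot": [0, 0, 0], "xyz": [-0.0023, -0.0336, 0], "grip": 240}, {"rot": [0, 0, 0], "xyz": [-0.0081, -0.0402, 0], "grip": 240}, {"rot": [0, 0, 0], "xyz": [-0.0154, -0.0451, 0], "grip": 240}, {"rot": [0, 0, 0], "xyz": [-0.0237, -0.048, 0], "grip": 240}, {"rot": [0, 0, 0], "xyz": [-0.0325, -0.0486, 0], "grip": 240}]'

```text
clock: 10.45
tool_pos: [0.5548, 0.0646, 0.1148]
eef_rot: [0.701, 0.714, 0.002, -0.0]
contact_force: [5.1, 2.2, 1.3]
opening: 0.126
finger_force: 25.0
```

>>> carry_out --plan '[{"rot": [0, 0, 0], "xyz": [-0.0086, 0.0016, 0], "grip": 240}, {"rot": [0, 0, 0], "xyz": [-0.0165, 0.0053, 0], "grip": 240}, {"rot": [0, 0, 0], "xyz": [-0.0232, 0.011, 0], "grip": 240}, {"rot": [0, 0, 0], "xyz": [-0.0283, 0.0182, 0], "grip": 240}, {"rot": [0, 0, 0], "xyz": [-0.0313, 0.0265, 0], "grip": 240}, {"rot": [0, 0, 0], "xyz": [-0.0321, 0.0352, 0], "grip": 240}, {"rot": [0, 0, 0], "xyz": [-0.0306, 0.0439, 0], "grip": 240}, {"rot": [0, 0, 0], "xyz": [-0.0269, 0.0519, 0], "grip": 240}]'

```text
clock: 11.12
tool_pos: [0.6044, 0.0336, 0.1147]
eef_rot: [0.702, 0.712, -0.003, -0.001]
contact_force: [-3.1, -2.4, 8.9]
opening: 0.126
finger_force: 25.0
```

>>> carry_out --plan '[{"rot": [0, 0, 0], "xyz": [0.0055, 0.0068, 0], "grip": 240}, {"rot": [0, 0, 0], "xyz": [0.0127, 0.0119, 0], "grip": 240}, {"rot": [0, 0, 0], "xyz": [0.0209, 0.0151, 0], "grip": 240}, {"rot": [0, 0, 0], "xyz": [0.0296, 0.016, 0], "grip": 240}, {"rot": [0, 0, 0], "xyz": [0.036, 0.0152, 0], "grip": 240}, {"rot": [0, 0, 0], "xyz": [0.0406, 0.0139, 0], "grip": 240}, {"rot": [0, 0, 0], "xyz": [0.0445, 0.0122, 0], "grip": 240}, {"rot": [0, 0, 0], "xyz": [0.0475, 0.0104, 0], "grip": 240}]'

```text
clock: 11.78
tool_pos: [0.617, 0.0832, 0.1149]
eef_rot: [0.702, 0.713, 0.0, 0.001]
contact_force: [4.8, -2.8, 3.6]
opening: 0.122
finger_force: 25.0
```

>>> carry_out --plan '[{"rot": [0, 0, 0], "xyz": [0, 0, 0], "grip": 240}, {"rot": [0, 0, 0], "xyz": [0, 0, 0], "grip": 240}, {"rot": [0, 0, 0], "xyz": [0, 0, 0], "grip": 240}, {"rot": [0, 0, 0], "xyz": [0, 0, 0], "grip": 240}]'

```text
clock: 12.12
tool_pos: [0.6163, 0.0843, 0.1149]
eef_rot: [0.701, 0.713, 0.0, -0.0]
contact_force: [2.6, -1.0, 5.7]
opening: 0.123
finger_force: 25.0
```

```bash
cat >> h.py <<'E'
def red(name):
    hsv=cv2.cvtColor(cv2.imread(f'pics/{name}.png'),cv2.COLOR_BGR2HSV)
    m=cv2.inRange(hsv,(0,130,60),(8,255,255))|cv2.inRange(hsv,(172,130,60),(180,255,255));yy,xx=np.nonzero(m);k=(abs(xx-325)<40)&(abs(yy-260)<60);print(name,'red',xx[k].mean(),yy[k].mean(),yy[k].max())
E
python3 -c "from h import *;st('w8');red('w6');red('w7');red('w8')"
```

```text
{'clock': 12.1167, 'tool_pos': [0.6163, 0.0843, 0.1149], 'contact_force': [2.648, -0.9593, 5.7283], 'opening': 0.1232, 'finger_force': 25.0005}
0.03434417899120078 23.823483913665672
w6 red 325.96606786427145 260.14770459081836 285
w7 red 325.96666666666664 259.94848484848484 284
w8 red 325.82792527040317 260.86037364798426 286
```

```bash
cat >> h.py <<'E'
def ring(name,s):
    im=cv2.imread(f'pics/{name}.png');c=cam("wrist",s)
    hsv=cv2.cvtColor(im,cv2.COLOR_BGR2HSV)
    g=cv2.inRange(hsv,(0,0,90),(180,60,255));n,l,S,ce=cv2.connectedComponentsWithStats(g)
    hub=[ce[i] for i in range(n) if 800<S[i][4]<3500 and S[i][2]<75 and .8<S[i][2]/S[i][3]<1.25 and 130<ce[i][0]<480]
    h=plane(c,hub[:1],.107)[0] if hub else np.array([.5882,.0675,.107]); th=np.radians(np.arange(-180,180,.25))
    L=cv2.cvtColor(im,cv2.COLOR_BGR2GRAY).astype(np.float32);pr=0
    for rr in(.039,.040,.041):
        P=np.c_[h[0]+rr*np.cos(th),h[1]+rr*np.sin(th),0*th+.103];u=proj(c,P).astype(np.float32)
        pr=pr+cv2.remap(L,u[:,0].reshape(1,-1),u[:,1].reshape(1,-1),1)[0]/3
    # only the part clear of fingers
    ok=(u[:,1]<255);k=pr-np.convolve(np.r_[pr[-18:],pr,pr[:18]],np.ones(37)/37,'valid')
    ph=np.angle((k[ok]*np.exp(40j*th[ok])).sum());print(name,'hub',h.round(4),'n',ok.sum(),'mark angle mod 9:',(np.degrees(ph)/40)%9,'conc',abs((k[ok]*np.exp(40j*th[ok])).sum())/abs(k[ok]).sum())
E
python3 - <<'E'
from h import *
s=r.get_state()
def mk(p): return dict(tool_pos=np.array(p),eef_rot=np.array([.7014,.7128,.0006,.0005]))
ring('w6',mk([.6189,.0480,.115]));ring('w7',mk([.6128,.0398,.115]));ring('w8',s)
E
```

```text
w6 hub [0.5883 0.0676 0.107 ] n 1015 mark angle mod 9: 8.519593072890776 conc 0.5529626965568135
w7 hub [0.5883 0.0675 0.107 ] n 1140 mark angle mod 9: 0.09433142685051532 conc 0.593530597042518
w8 hub [0.5882 0.0675 0.107 ] n 585 mark angle mod 9: 0.9540763452649239 conc 0.6441716412440232
```

```bash
python3 -c "
from h import *
rows([23.7,24.1,24.5,24.7])"
```

```text
[[0.0017, -0.0012], [0.0034, -0.0025], [0.0042, -0.0033]]
```

>>> carry_out --plan '[{"rot": [0, 0, 0], "xyz": [0.0017, -0.0012, 0], "grip": 240}, {"rot": [0, 0, 0], "xyz": [0.0034, -0.0025, 0], "grip": 240}, {"rot": [0, 0, 0], "xyz": [0.0042, -0.0033, 0], "grip": 240}, {"rot": [0, 0, 0], "xyz": [0.0042, -0.0033, 0], "grip": 240}, {"rot": [0, 0, 0], "xyz": [0.0042, -0.0033, 0], "grip": 240}, {"rot": [0, 0, 0], "xyz": [0.0042, -0.0033, 0], "grip": 240}]'

```text
clock: 12.67
tool_pos: [0.6129, 0.0881, 0.1149]
eef_rot: [0.701, 0.713, 0.0, -0.0]
contact_force: [3.2, -1.5, 5.5]
opening: 0.125
finger_force: 25.0
```

```bash
python3 -c "
from h import *
s=r.get_state();st('w9');ring('w9',s)
a=[24.7,23.9,23,22,21,20.1,19.4,18.9,18.6];rows(a)"
```

```text
{'clock': 12.6667, 'tool_pos': [0.6129, 0.0881, 0.1149], 'contact_force': [3.2012, -1.4763, 5.5137], 'opening': 0.125, 'finger_force': 25.0009}
0.03421969556768473 24.76870724956223
w9 hub [0.5882 0.0675 0.107 ] n 539 mark angle mod 9: 0.5961290419644721 conc 0.6545790027814404
[[-0.0033, 0.0027], [-0.0075, 0.0052], [-0.0124, 0.0072], [-0.0176, 0.0085], [-0.0224, 0.0089], [-0.0261, 0.0087], [-0.0287, 0.0084], [-0.0303, 0.0081]]
```

The dial reads about 24.95, which is within tolerance. Now right, to just above the window where the bolt can drop.

>>> carry_out --plan '[{"rot": [0, 0, 0], "xyz": [-0.0033, 0.0027, 0], "grip": 240}, {"rot": [0, 0, 0], "xyz": [-0.0075, 0.0052, 0], "grip": 240}, {"rot": [0, 0, 0], "xyz": [-0.0124, 0.0072, 0], "grip": 240}, {"rot": [0, 0, 0], "xyz": [-0.0176, 0.0085, 0], "grip": 240}, {"rot": [0, 0, 0], "xyz": [-0.0224, 0.0089, 0], "grip": 240}, {"rot": [0, 0, 0], "xyz": [-0.0261, 0.0087, 0], "grip": 240}, {"rot": [0, 0, 0], "xyz": [-0.0287, 0.0084, 0], "grip": 240}, {"rot": [0, 0, 0], "xyz": [-0.0303, 0.0081, 0], "grip": 240}]'

```text
clock: 13.38
tool_pos: [0.6227, 0.0607, 0.1149]
eef_rot: [0.701, 0.713, 0.002, -0.001]
contact_force: [6.1, 3.2, 2.7]
opening: 0.127
finger_force: 25.0
```

```bash
cat >> h.py <<'E'
def tf(cmd,b=(.5883,.0644,.0175)): # tangential resisting force, lag in marks
    s=r.get_state();d=s['tool_pos'][:2]-np.array(b[:2]);a=np.arctan2(d[1],d[0]);f=s['contact_force']
    m=(np.degrees(a-b[2])-180)%360/9
    print('F_tan %.2f F_rad %.2f read %.2f lag %.2f clock %.2f'%(-f[0]*np.sin(a)+f[1]*np.cos(a),f[0]*np.cos(a)+f[1]*np.sin(a),m,m-cmd,s['clock']))
E
python3 -c "
from h import *
st('w10');tf(18.6);ring('w10',r.get_state())
a=[18.6,18.2,17.8,17.4]+list(17.0-.4*np.arange(0,34));
rows(a,1)"
```

```text
{'clock': 13.3833, 'tool_pos': [0.6227, 0.0607, 0.1149], 'contact_force': [6.1321, 3.1568, 2.7107], 'opening': 0.1269, 'finger_force': 25.0005}
0.03459528153068263 19.214242545283167
F_tan 3.05 F_rad 5.41 read 19.13 lag 0.53 clock 13.43
w10 hub [0.5883 0.0673 0.107 ] n 857 mark angle mod 9: 4.5431614111431236 conc 0.5229477227871152
[[-0.0021, -0.0006]]
[[-0.002, -0.0006]]
[[-0.002, -0.0008]]
[[-0.0019, -0.0009]]
[[-0.0019, -0.001]]
[[-0.0018, -0.0012]]
[[-0.0017, -0.0012]]
[[-0.0017, -0.0014]]
[[-0.0015, -0.0015]]
[[-0.0015, -0.0015]]
[[-0.0014, -0.0017]]
[[-0.0012, -0.0017]]
[[-0.0012, -0.0018]]
[[-0.001, -0.0019]]
[[-0.0009, -0.0019]]
[[-0.0008, -0.002]]
[[-0.0006, -0.002]]
[[-0.0006, -0.0021]]
[[-0.0004, -0.0021]]
[[-0.0002, -0.0021]]
[[-0.0002, -0.0021]]
[[0.0, -0.0022]]
[[0.0002, -0.0021]]
[[0.0002, -0.0021]]
[[0.0004, -0.0021]]
[[0.0006, -0.0021]]
[[0.0006, -0.002]]
[[0.0008, -0.002]]
[[0.0009, -0.0019]]
[[0.001, -0.0019]]
[[0.0012, -0.0018]]
[[0.0012, -0.0017]]
[[0.0014, -0.0017]]
[[0.0015, -0.0015]]
[[0.0015, -0.0015]]
[[0.0017, -0.0014]]
[[0.0017, -0.0012]]
```

>>> carry_out --plan '[{"rot": [0, 0, 0], "xyz": [-0.0021, 0.0002, 0], "grip": 240}, {"rot": [0, 0, 0], "xyz": [-0.0041, -0.0004, 0], "grip": 240}, {"rot": [0, 0, 0], "xyz": [-0.0061, -0.0012, 0], "grip": 240}, {"rot": [0, 0, 0], "xyz": [-0.008, -0.0021, 0], "grip": 240}, {"rot": [0, 0, 0], "xyz": [-0.008, -0.0021, 0], "grip": 240}, {"rot": [0, 0, 0], "xyz": [-0.008, -0.0021, 0], "grip": 240}, {"rot": [0, 0, 0], "xyz": [-0.008, -0.0021, 0], "grip": 240}]'

```text
clock: 14.02
tool_pos: [0.6206, 0.0516, 0.1149]
eef_rot: [0.701, 0.713, 0.002, -0.0]
contact_force: [4.5, -0.0, 4.4]
opening: 0.128
finger_force: 25.0
```

```bash
python3 -c "
from h import *
st('w11');tf(17.0);ring('w11',r.get_state())"
```

```text
{'clock': 14.0167, 'tool_pos': [0.6206, 0.0516, 0.1149], 'contact_force': [4.5269, -0.0294, 4.3747], 'opening': 0.1283, 'finger_force': 25.0002}
0.03472712902440214 17.47719938089385
F_tan 2.72 F_rad 3.71 read 17.48 lag 0.48 clock 14.07
w11 hub [0.5883 0.0677 0.107 ] n 969 mark angle mod 9: 6.162443417782981 conc 0.531823942092085
```

>>> carry_out --plan '[{"rot": [0, 0, 0], "xyz": [-0.001, -0.0005, 0], "grip": 240}, {"rot": [0, 0, 0], "xyz": [-0.0019, -0.001, 0], "grip": 240}, {"rot": [0, 0, 0], "xyz": [-0.0019, -0.001, 0], "grip": 240}, {"rot": [0, 0, 0], "xyz": [-0.0019, -0.001, 0], "grip": 240}]' --squeeze 15

```text
clock: 14.4
tool_pos: [0.6196, 0.0493, 0.1149]
eef_rot: [0.701, 0.713, 0.001, -0.0]
contact_force: [5.6, 0.8, 4.1]
opening: 0.13
finger_force: 15.0
```

>>> carry_out --plan '[{"rot": [0, 0, 0], "xyz": [-0.0009, -0.0006, 0], "grip": 240}, {"rot": [0, 0, 0], "xyz": [-0.0018, -0.0012, 0], "grip": 240}, {"rot": [0, 0, 0], "xyz": [-0.0018, -0.0012, 0], "grip": 240}, {"rot": [0, 0, 0], "xyz": [-0.0018, -0.0012, 0], "grip": 240}]'

```text
clock: 14.73
tool_pos: [0.6184, 0.0472, 0.1149]
eef_rot: [0.701, 0.713, 0.001, 0.0]
contact_force: [4.2, 0.9, 3.9]
opening: 0.126
finger_force: 15.0
```

>>> carry_out --plan '[{"rot": [0, 0, 0], "xyz": [-0.0009, -0.0006, 0], "grip": 240}, {"rot": [0, 0, 0], "xyz": [-0.0017, -0.0012, 0], "grip": 240}, {"rot": [0, 0, 0], "xyz": [-0.0017, -0.0012, 0], "grip": 240}, {"rot": [0, 0, 0], "xyz": [-0.0017, -0.0012, 0], "grip": 240}]'

```text
clock: 15.07
tool_pos: [0.6173, 0.0452, 0.1149]
eef_rot: [0.701, 0.713, 0.001, 0.0]
contact_force: [4.6, 0.1, 3.5]
opening: 0.125
finger_force: 15.0
```

>>> carry_out --plan '[{"rot": [0, 0, 0], "xyz": [-0.0009, -0.0007, 0], "grip": 240}, {"rot": [0, 0, 0], "xyz": [-0.0017, -0.0014, 0], "grip": 240}, {"rot": [0, 0, 0], "xyz": [-0.0017, -0.0014, 0], "grip": 240}, {"rot": [0, 0, 0], "xyz": [-0.0017, -0.0014, 0], "grip": 240}]'

```text
clock: 15.4
tool_pos: [0.6158, 0.0433, 0.1149]
eef_rot: [0.701, 0.713, 0.001, 0.0]
contact_force: [5.4, 0.5, 3.8]
opening: 0.125
finger_force: 15.0
```

>>> carry_out --plan '[{"rot": [0, 0, 0], "xyz": [-0.0008, -0.0008, 0], "grip": 240}, {"rot": [0, 0, 0], "xyz": [-0.0016, -0.0015, 0], "grip": 240}, {"rot": [0, 0, 0], "xyz": [-0.0016, -0.0015, 0], "grip": 240}, {"rot": [0, 0, 0], "xyz": [-0.0016, -0.0015, 0], "grip": 240}]'

```text
clock: 15.73
tool_pos: [0.6142, 0.0413, 0.1149]
eef_rot: [0.701, 0.713, 0.001, 0.0]
contact_force: [4.8, -0.2, 4.6]
opening: 0.13
finger_force: 15.0
```

>>> carry_out --plan '[{"rot": [0, 0, 0], "xyz": [-0.0008, -0.0008, 0], "grip": 240}, {"rot": [0, 0, 0], "xyz": [-0.0015, -0.0016, 0], "grip": 240}, {"rot": [0, 0, 0], "xyz": [-0.0015, -0.0016, 0], "grip": 240}, {"rot": [0, 0, 0], "xyz": [-0.0015, -0.0016, 0], "grip": 240}]'

```text
clock: 16.07
tool_pos: [0.6124, 0.0394, 0.1149]
eef_rot: [0.701, 0.713, 0.0, 0.0]
contact_force: [4.8, -0.7, 4.9]
opening: 0.128
finger_force: 15.0
```

>>> carry_out --plan '[{"rot": [0, 0, 0], "xyz": [-0.0007, -0.0009, 0], "grip": 240}, {"rot": [0, 0, 0], "xyz": [-0.0014, -0.0017, 0], "grip": 240}, {"rot": [0, 0, 0], "xyz": [-0.0014, -0.0017, 0], "grip": 240}, {"rot": [0, 0, 0], "xyz": [-0.0014, -0.0017, 0], "grip": 240}]'

```text
clock: 16.4
tool_pos: [0.6105, 0.0377, 0.1149]
eef_rot: [0.701, 0.713, 0.0, 0.0]
contact_force: [4.1, -0.7, 5.8]
opening: 0.129
finger_force: 15.0
```

>>> carry_out --plan '[{"rot": [0, 0, 0], "xyz": [-0.0006, -0.0009, 0], "grip": 240}, {"rot": [0, 0, 0], "xyz": [-0.0013, -0.0018, 0], "grip": 240}, {"rot": [0, 0, 0], "xyz": [-0.0013, -0.0018, 0], "grip": 240}, {"rot": [0, 0, 0], "xyz": [-0.0013, -0.0018, 0], "grip": 240}]'

```text
clock: 16.73
tool_pos: [0.6086, 0.0363, 0.1148]
eef_rot: [0.701, 0.713, -0.0, 0.0]
contact_force: [4.5, -1.0, 5.5]
opening: 0.129
finger_force: 15.0
```

>>> carry_out --plan '[{"rot": [0, 0, 0], "xyz": [-0.0006, -0.0009, 0], "grip": 240}, {"rot": [0, 0, 0], "xyz": [-0.0012, -0.0018, 0], "grip": 240}, {"rot": [0, 0, 0], "xyz": [-0.0012, -0.0018, 0], "grip": 240}, {"rot": [0, 0, 0], "xyz": [-0.0012, -0.0018, 0], "grip": 240}]'

```text
clock: 17.07
tool_pos: [0.6067, 0.035, 0.1148]
eef_rot: [0.702, 0.713, -0.0, -0.0]
contact_force: [3.9, -1.3, 5.2]
opening: 0.125
finger_force: 15.0
```

>>> carry_out --plan '[{"rot": [0, 0, 0], "xyz": [-0.0005, -0.0009, 0], "grip": 240}, {"rot": [0, 0, 0], "xyz": [-0.001, -0.0019, 0], "grip": 240}, {"rot": [0, 0, 0], "xyz": [-0.001, -0.0019, 0], "grip": 240}, {"rot": [0, 0, 0], "xyz": [-0.001, -0.0019, 0], "grip": 240}]'

```text
clock: 17.4
tool_pos: [0.6047, 0.0339, 0.1148]
eef_rot: [0.702, 0.713, -0.0, -0.0]
contact_force: [2.7, -0.6, 6.6]
opening: 0.131
finger_force: 15.0
```

>>> carry_out --plan '[{"rot": [0, 0, 0], "xyz": [-0.0005, -0.0011, 0], "grip": 240}, {"rot": [0, 0, 0], "xyz": [-0.001, -0.0022, 0], "grip": 240}, {"rot": [0, 0, 0], "xyz": [-0.001, -0.0022, 0], "grip": 240}, {"rot": [0, 0, 0], "xyz": [-0.001, -0.0022, 0], "grip": 240}]'

```text
clock: 17.73
tool_pos: [0.6023, 0.0327, 0.1148]
eef_rot: [0.702, 0.713, -0.0, -0.0]
contact_force: [3.7, -1.2, 5.7]
opening: 0.131
finger_force: 15.0
```

>>> carry_out --plan '[{"rot": [0, 0, 0], "xyz": [-0.0004, -0.0011, 0], "grip": 240}, {"rot": [0, 0, 0], "xyz": [-0.0008, -0.0022, 0], "grip": 240}, {"rot": [0, 0, 0], "xyz": [-0.0008, -0.0022, 0], "grip": 240}, {"rot": [0, 0, 0], "xyz": [-0.0008, -0.0022, 0], "grip": 240}]'

```text
clock: 18.07
tool_pos: [0.6001, 0.0319, 0.1148]
eef_rot: [0.702, 0.713, -0.0, -0.0]
contact_force: [3.7, -0.5, 5.9]
opening: 0.129
finger_force: 15.0
```

>>> carry_out --plan '[{"rot": [0, 0, 0], "xyz": [-0.0003, -0.0011, 0], "grip": 240}, {"rot": [0, 0, 0], "xyz": [-0.0007, -0.0023, 0], "grip": 240}, {"rot": [0, 0, 0], "xyz": [-0.0007, -0.0023, 0], "grip": 240}, {"rot": [0, 0, 0], "xyz": [-0.0007, -0.0023, 0], "grip": 240}]'

```text
clock: 18.4
tool_pos: [0.5977, 0.0312, 0.1148]
eef_rot: [0.702, 0.713, -0.001, -0.0]
contact_force: [3.5, -1.6, 6.2]
opening: 0.131
finger_force: 15.0
```

>>> carry_out --plan '[{"rot": [0, 0, 0], "xyz": [-0.0003, -0.0011, 0], "grip": 240}, {"rot": [0, 0, 0], "xyz": [-0.0005, -0.0023, 0], "grip": 240}, {"rot": [0, 0, 0], "xyz": [-0.0005, -0.0023, 0], "grip": 240}, {"rot": [0, 0, 0], "xyz": [-0.0005, -0.0023, 0], "grip": 240}]'

```text
clock: 18.73
tool_pos: [0.5953, 0.0306, 0.1148]
eef_rot: [0.702, 0.713, -0.001, -0.0]
contact_force: [3.5, -1.9, 6.0]
opening: 0.132
finger_force: 15.0
```

>>> carry_out --plan '[{"rot": [0, 0, 0], "xyz": [-0.0002, -0.0012, 0], "grip": 240}, {"rot": [0, 0, 0], "xyz": [-0.0004, -0.0024, 0], "grip": 240}, {"rot": [0, 0, 0], "xyz": [-0.0004, -0.0024, 0], "grip": 240}, {"rot": [0, 0, 0], "xyz": [-0.0004, -0.0024, 0], "grip": 240}]'

```text
clock: 19.07
tool_pos: [0.5928, 0.0302, 0.1148]
eef_rot: [0.702, 0.713, -0.001, -0.0]
contact_force: [3.9, -1.8, 5.8]
opening: 0.133
finger_force: 15.0
```

>>> carry_out --plan '[{"rot": [0, 0, 0], "xyz": [-0.0001, -0.0012, 0], "grip": 240}, {"rot": [0, 0, 0], "xyz": [-0.0002, -0.0024, 0], "grip": 240}, {"rot": [0, 0, 0], "xyz": [-0.0002, -0.0024, 0], "grip": 240}, {"rot": [0, 0, 0], "xyz": [-0.0002, -0.0024, 0], "grip": 240}]'

```text
clock: 19.4
tool_pos: [0.5904, 0.03, 0.1148]
eef_rot: [0.702, 0.713, -0.001, -0.0]
contact_force: [3.0, -2.1, 7.3]
opening: 0.13
finger_force: 15.0
```

>>> carry_out --plan '[{"rot": [0, 0, 0], "xyz": [0, -0.0012, 0], "grip": 240}, {"rot": [0, 0, 0], "xyz": [0, -0.0024, 0], "grip": 240}, {"rot": [0, 0, 0], "xyz": [0, -0.0024, 0], "grip": 240}, {"rot": [0, 0, 0], "xyz": [0, -0.0024, 0], "grip": 240}]'

```text
clock: 19.73
tool_pos: [0.5879, 0.03, 0.1148]
eef_rot: [0.702, 0.713, -0.001, -0.0]
contact_force: [3.2, -2.2, 7.5]
opening: 0.131
finger_force: 15.0
```

>>> carry_out --plan '[{"rot": [0, 0, 0], "xyz": [0.0001, -0.0012, 0], "grip": 240}, {"rot": [0, 0, 0], "xyz": [0.0001, -0.0024, 0], "grip": 240}, {"rot": [0, 0, 0], "xyz": [0.0001, -0.0024, 0], "grip": 240}, {"rot": [0, 0, 0], "xyz": [0.0001, -0.0024, 0], "grip": 240}]'

```text
clock: 20.07
tool_pos: [0.5855, 0.0301, 0.1148]
eef_rot: [0.702, 0.713, -0.001, -0.001]
contact_force: [2.2, -1.5, 6.3]
opening: 0.131
finger_force: 15.0
```

>>> carry_out --plan '[{"rot": [0, 0, 0], "xyz": [0.0002, -0.0012, 0], "grip": 240}, {"rot": [0, 0, 0], "xyz": [0.0003, -0.0024, 0], "grip": 240}, {"rot": [0, 0, 0], "xyz": [0.0003, -0.0024, 0], "grip": 240}, {"rot": [0, 0, 0], "xyz": [0.0003, -0.0024, 0], "grip": 240}]'

```text
clock: 20.4
tool_pos: [0.583, 0.0305, 0.1148]
eef_rot: [0.701, 0.713, -0.001, -0.001]
contact_force: [2.8, -2.0, 7.3]
opening: 0.127
finger_force: 15.0
```

>>> carry_out --plan '[{"rot": [0, 0, 0], "xyz": [0.0002, -0.0012, 0], "grip": 240}, {"rot": [0, 0, 0], "xyz": [0.0005, -0.0024, 0], "grip": 240}, {"rot": [0, 0, 0], "xyz": [0.0005, -0.0024, 0], "grip": 240}, {"rot": [0, 0, 0], "xyz": [0.0005, -0.0024, 0], "grip": 240}]'

```text
clock: 20.73
tool_pos: [0.5803, 0.0311, 0.1147]
eef_rot: [0.701, 0.713, -0.001, -0.001]
contact_force: [1.7, -1.4, 7.3]
opening: 0.129
finger_force: 15.0
```

>>> carry_out --plan '[{"rot": [0, 0, 0], "xyz": [0.0003, -0.0012, 0], "grip": 240}, {"rot": [0, 0, 0], "xyz": [0.0006, -0.0023, 0], "grip": 240}, {"rot": [0, 0, 0], "xyz": [0.0006, -0.0023, 0], "grip": 240}, {"rot": [0, 0, 0], "xyz": [0.0006, -0.0023, 0], "grip": 240}]'

```text
clock: 21.07
tool_pos: [0.5773, 0.0319, 0.1147]
eef_rot: [0.701, 0.713, -0.001, -0.001]
contact_force: [0.7, -0.2, 9.0]
opening: 0.129
finger_force: 15.0
```

>>> carry_out --plan '[{"rot": [0, 0, 0], "xyz": [0.0004, -0.0011, 0], "grip": 240}, {"rot": [0, 0, 0], "xyz": [0.0008, -0.0022, 0], "grip": 240}, {"rot": [0, 0, 0], "xyz": [0.0008, -0.0022, 0], "grip": 240}, {"rot": [0, 0, 0], "xyz": [0.0008, -0.0022, 0], "grip": 240}]'

```text
clock: 21.4
tool_pos: [0.5757, 0.0326, 0.1147]
eef_rot: [0.701, 0.713, -0.001, -0.001]
contact_force: [2.3, -0.5, 8.4]
opening: 0.127
finger_force: 15.0
```

>>> carry_out --plan '[{"rot": [0, 0, 0], "xyz": [0.0003, -0.0008, 0], "grip": 240}, {"rot": [0, 0, 0], "xyz": [0.0006, -0.0016, 0], "grip": 240}, {"rot": [0, 0, 0], "xyz": [0.0006, -0.0016, 0], "grip": 240}, {"rot": [0, 0, 0], "xyz": [0.0006, -0.0016, 0], "grip": 240}]'

```text
clock: 21.73
tool_pos: [0.5754, 0.0327, 0.1148]
eef_rot: [0.702, 0.713, -0.0, 0.0]
contact_force: [4.0, -1.2, 5.7]
opening: 0.131
finger_force: 15.0
```

```bash
python3 -c "
from h import *
tf(7.28);st('w12');ring('w12',r.get_state())"
```

```text
F_tan 4.21 F_rad -0.39 read 7.42 lag 0.14 clock 21.73
{'clock': 21.7333, 'tool_pos': [0.5754, 0.0327, 0.1148], 'contact_force': [4.0424, -1.2248, 5.7479], 'opening': 0.1308, 'finger_force': 15.0045}
0.034208967416508786 7.42386955757616
w12 hub [0.5878 0.0675 0.107 ] n 1289 mark angle mod 9: 3.631645351264673 conc 0.6212038514370067
```

>>> carry_out --plan '[{"rot": [0, 0, 0], "xyz": [0.0003, -0.0008, 0], "grip": 240}, {"rot": [0, 0, 0], "xyz": [0.0006, -0.0016, 0], "grip": 240}, {"rot": [0, 0, 0], "xyz": [0.0006, -0.0016, 0], "grip": 240}, {"rot": [0, 0, 0], "xyz": [0.0006, -0.0016, 0], "grip": 240}]'

```text
clock: 22.12
tool_pos: [0.5751, 0.0329, 0.1149]
eef_rot: [0.702, 0.712, 0.001, 0.001]
contact_force: [6.4, -2.6, 3.5]
opening: 0.127
finger_force: 15.0
```

```bash
python3 -c "
from h import *
tf(6.95);st('w13');ring('w13',r.get_state())"
```

```text
F_tan 6.91 F_rad -0.06 read 7.36 lag 0.41 clock 22.12
{'clock': 22.1167, 'tool_pos': [0.5751, 0.0329, 0.1149], 'contact_force': [6.3944, -2.6137, 3.4752], 'opening': 0.1273, 'finger_force': 15.0026}
0.034166433227204016 7.359734039500596
w13 hub [0.5878 0.0675 0.107 ] n 1287 mark angle mod 9: 3.214982708026588 conc 0.6167384978119838
```

The dial stands fast at about 7.25: no motion, force rising to 7 N, well below forcing, after a light snap-in near 8. I ease off, release and rise.

>>> carry_out --plan '[{"rot": [0, 0, 0], "xyz": [-0.0005, 0.0014, 0], "grip": 240}, {"rot": [0, 0, 0], "xyz": [-0.001, 0.0028, 0], "grip": 240}, {"rot": [0, 0, 0], "xyz": [-0.001, 0.0028, 0], "grip": 150}, {"rot": [0, 0, 0], "xyz": [-0.001, 0.0028, 0], "grip": 150}, {"rot": [0, 0, 0], "xyz": [-0.001, 0.0028, 0], "grip": 150}, {"rot": [0, 0, 0], "xyz": [-0.001, 0.0028, -0.02], "grip": 150}, {"rot": [0, 0, 0], "xyz": [-0.001, 0.0028, -0.045], "grip": 150}, {"rot": [0, 0, 0], "xyz": [-0.001, 0.0028, -0.065], "grip": 150}]'

```text
clock: 22.83
tool_pos: [0.5748, 0.0329, 0.1797]
eef_rot: [0.701, 0.713, -0.002, -0.002]
contact_force: [1.4, -0.1, 0.8]
opening: 0.409
finger_force: 0.0
```

>>> carry_out --plan '[{"rot": [0, 0, 0], "xyz": [0, 0, -0.01], "grip": 150}, {"rot": [0, 0, 0], "xyz": [0, 0, -0.01], "grip": 150}, {"rot": [0, 0, 0], "xyz": [0, 0, -0.01], "grip": 150}, {"rot": [0, 0, 0], "xyz": [0, 0, -0.01], "grip": 150}]'

```text
clock: 23.17
tool_pos: [0.5754, 0.0327, 0.1883]
eef_rot: [0.701, 0.713, -0.001, -0.001]
contact_force: [1.0, -0.2, -0.4]
opening: 0.407
finger_force: 0.0
```

```bash
python3 -c "
from h import *
st('w14');s=r.get_state();ring('w14',s);print(rel([.4945,.0656,.150],Rd([0,0,.0188])))"
```

```text
{'clock': 23.1667, 'tool_pos': [0.5754, 0.0327, 0.1883], 'contact_force': [1.0376, -0.1792, -0.4007], 'opening': 0.4073, 'finger_force': 0.0}
0.03422242331910084 7.42097264472261
w14 hub [0.5879 0.0673 0.107 ] n 1440 mark angle mod 9: 4.261684069897709 conc 0.7004706470506229
(array([ 0.0342, -0.0802,  0.0384]), array([-0.0034,  0.0001, -0.0025]))
```

>>> carry_out --plan '[{"rot": [0, 0, 0], "xyz": [0.012, -0.027, 0], "grip": 150}, {"rot": [0, 0, 0], "xyz": [0.024, -0.054, 0], "grip": 150}, {"rot": [0, 0, 0], "xyz": [0.0342, -0.0802, 0], "grip": 150}, {"rot": [0, 0, 0], "xyz": [0.0342, -0.0802, 0], "grip": 150}, {"rot": [0, 0, 0], "xyz": [0.0342, -0.0802, 0.02], "grip": 150}, {"rot": [0, 0, 0], "xyz": [0.0342, -0.0802, 0.04], "grip": 150}, {"rot": [0, 0, 0], "xyz": [0.0342, -0.0802, 0.06], "grip": 150}, {"rot": [0, 0, 0], "xyz": [0.0342, -0.0802, 0.06], "grip": 150}]'

```text
clock: 23.88
tool_pos: [0.4936, 0.0652, 0.1262]
eef_rot: [0.701, 0.713, -0.003, -0.002]
contact_force: [0.1, -1.4, -0.7]
opening: 0.408
finger_force: 0.0
```

```bash
python3 - <<'E'
from h import *
st('w15');im=cv2.imread('pics/w15.png')
c=cam('wrist');
for y in(.04,-.04,0): print(proj(c,W([.5759,.0672,.0188],(-.082,y,.121)))[0])
E
```

```text
{'clock': 23.8833, 'tool_pos': [0.4936, 0.0652, 0.1262], 'contact_force': [0.0673, -1.3744, -0.7239], 'opening': 0.4077, 'finger_force': 0.0}
0.09474441959188407 39.834387888638354
[326.61415756 177.02606313]
[326.7922918  315.01825283]
[326.7125412  251.48495437]
```

View pics/w15.png

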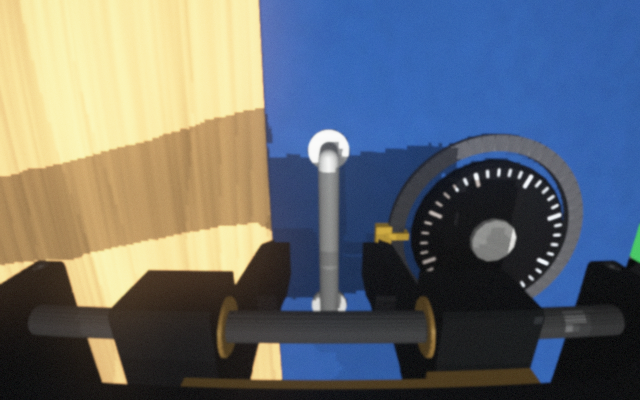

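The bar is centred between the open fingers: bar at column 328, fingers at 270 and 385. I lower and grip.

>>> carry_out --plan '[{"rot": [0, 0, 0], "xyz": [0, 0, 0.01], "grip": 150}, {"rot": [0, 0, 0], "xyz": [0, 0, 0.018], "grip": 150}, {"rot": [0, 0, 0], "xyz": [0, 0, 0.018], "grip": 150}, {"rot": [0, 0, 0], "xyz": [0, 0, 0.018], "grip": 250}, {"rot": [0, 0, 0], "xyz": [0, 0, 0.018], "grip": 250}, {"rot": [0, 0, 0], "xyz": [0, 0, 0.018], "grip": 250}, {"rot": [0, 0, 0], "xyz": [0, 0, 0.018], "grip": 250}, {"rot": [0, 0, 0], "xyz": [0, 0, 0.018], "grip": 250}]' --squeeze 25

```text
clock: 24.6
tool_pos: [0.4949, 0.0656, 0.112]
eef_rot: [0.701, 0.713, -0.001, -0.001]
contact_force: [-3.1, 0.4, 3.6]
opening: 0.105
finger_force: 25.0
```

```bash
python3 - <<'E'
from h import *
st()
f=np.radians(np.r_[0,.7,1.6,2.5,4,5.5,7.5,9.5,12,np.linspace(12,64,17)[1:],66.5,68.5,70,70.7,71])
P=np.c_[-.197*np.cos(f)+.032*np.sin(f),-(.197*np.sin(f)+.032*np.cos(f))].round(4)
for i in range(0,len(f)-1,8): print([(P[j]-P[i]).round(4).tolist() for j in range(i+1,min(i+9,len(f)))])
E
```

```text
{'clock': 24.6, 'tool_pos': [0.4949, 0.0656, 0.112], 'contact_force': [-3.0808, 0.4106, 3.5774], 'opening': 0.1054, 'finger_force': 24.998}
0.09337323870769729 39.80713253820951
[[0.0004, -0.0024], [0.001, -0.0055], [0.0016, -0.0086], [0.0027, -0.0137], [0.004, -0.0187], [0.0059, -0.0254], [0.008, -0.0321], [0.011, -0.0403]]
[[0.0044, -0.0104], [0.0093, -0.0206], [0.0149, -0.0304], [0.021, -0.04], [0.0276, -0.0491], [0.0347, -0.0579], [0.0424, -0.0663], [0.0505, -0.0742]]
[[0.0085, -0.0074], [0.0174, -0.0144], [0.0267, -0.0208], [0.0364, -0.0267], [0.0464, -0.0321], [0.0566, -0.0368], [0.0672, -0.041], [0.0779, -0.0446]]
[[0.0084, -0.0023], [0.0152, -0.0039], [0.0203, -0.005], [0.0227, -0.0054], [0.0237, -0.0056]]
```

>>> carry_out --plan '[{"rot": [0, 0, 0], "xyz": [0.0, 0.0004, -0.0024], "grip": 250}, {"rot": [0, 0, 0], "xyz": [0, 0.001, -0.0055], "grip": 250}, {"rot": [0, 0, 0], "xyz": [0, 0.001, -0.0055], "grip": 250}, {"rot": [0, 0, 0], "xyz": [0, 0.001, -0.0055], "grip": 250}]'

```text
clock: 24.93
tool_pos: [0.4958, 0.0656, 0.1171]
eef_rot: [0.701, 0.713, -0.001, -0.001]
contact_force: [-3.7, 1.0, -4.1]
opening: 0.1
finger_force: 25.0
```

>>> carry_out --plan '[{"rot": [0, 0, 0], "xyz": [0, 0.0006, -0.0031], "grip": 250}, {"rot": [0, 0, 0], "xyz": [0, 0.0017, -0.0082], "grip": 250}, {"rot": [0, 0, 0], "xyz": [0, 0.003, -0.0132], "grip": 250}, {"rot": [0, 0, 0], "xyz": [0, 0.0049, -0.0199], "grip": 250}, {"rot": [0, 0, 0], "xyz": [0, 0.007, -0.0266], "grip": 250}, {"rot": [0, 0, 0], "xyz": [0, 0.01, -0.0348], "grip": 250}, {"rot": [0, 0, 0], "xyz": [0, 0.01, -0.0348], "grip": 250}, {"rot": [0, 0, 0], "xyz": [0, 0.01, -0.0348], "grip": 250}]'

```text
clock: 25.6
tool_pos: [0.5062, 0.0658, 0.1537]
eef_rot: [0.701, 0.713, -0.0, -0.0]
contact_force: [-7.1, 0.4, 2.6]
opening: 0.098
finger_force: 25.0
```

```bash
python3 - <<'E'
from h import *
st()
# lid front edge location in side views: top cam, compare handle white pixels
for n in("top","scene"):
    im=r.snapshot(n)[:,:,::-1];cv2.imwrite(f"pics/{n}_l.png",im)
w=r.snapshot("wrist")[:,:,::-1];cv2.imwrite("pics/w16.png",w)
a=cv2.imread('pics/w15.png');g=lambda im:cv2.cvtColor(im,cv2.COLOR_BGR2HSV)
for im in(a,w):
    m=cv2.inRange(g(im),(105,120,40),(130,255,255))[40];x=np.nonzero(m)[0];print('lid left edge col at row40',x.min(),x.max())
E
```

```text
{'clock': 25.6, 'tool_pos': [0.5062, 0.0658, 0.1537], 'contact_force': [-7.0694, 0.3677, 2.5941], 'opening': 0.0977, 'finger_force': 24.9927}
0.08215263985891462 39.78161304773089
lid left edge col at row40 264 639
lid left edge col at row40 240 622
```

>>> carry_out --plan '[{"rot": [0, 0, 0], "xyz": [0, 0.0044, -0.0104], "grip": 250}, {"rot": [0, 0, 0], "xyz": [0, 0.0093, -0.0206], "grip": 250}, {"rot": [0, 0, 0], "xyz": [0, 0.0149, -0.0304], "grip": 250}, {"rot": [0, 0, 0], "xyz": [0, 0.021, -0.04], "grip": 250}, {"rot": [0, 0, 0], "xyz": [0, 0.0276, -0.0491], "grip": 250}, {"rot": [0, 0, 0], "xyz": [0, 0.0347, -0.0579], "grip": 250}, {"rot": [0, 0, 0], "xyz": [0, 0.0424, -0.0663], "grip": 250}, {"rot": [0, 0, 0], "xyz": [0, 0.0505, -0.0742], "grip": 250}]'

```text
clock: 26.42
tool_pos: [0.554, 0.0668, 0.2271]
eef_rot: [0.701, 0.713, -0.002, -0.003]
contact_force: [-10.5, 2.4, -1.6]
opening: 0.105
finger_force: 25.0
```

```bash
python3 -c "
from h import *
st();print(r.get_state()['q'],r.get_state()['moment'])"
```

```text
{'clock': 26.4167, 'tool_pos': [0.554, 0.0668, 0.2271], 'contact_force': [-10.4931, 2.3888, -1.5951], 'opening': 0.1053, 'finger_force': 24.9892}
0.03440251474258628 39.4472351085669
[-0.23998459  0.61671534  0.06372245  1.78524396 -0.05650139  0.74850011
 -0.13006634] [0.31215882 2.30387569 0.02905968]
```

>>> carry_out --plan '[{"rot": [0, 0, 0], "xyz": [0, 0.0085, -0.0074], "grip": 250}, {"rot": [0, 0, 0], "xyz": [0, 0.0174, -0.0144], "grip": 250}, {"rot": [0, 0, 0], "xyz": [0, 0.0267, -0.0208], "grip": 250}, {"rot": [0, 0, 0], "xyz": [0, 0.0364, -0.0267], "grip": 250}, {"rot": [0, 0, 0], "xyz": [0, 0.0464, -0.0321], "grip": 250}, {"rot": [0, 0, 0], "xyz": [0, 0.0566, -0.0368], "grip": 250}, {"rot": [0, 0, 0], "xyz": [0, 0.0672, -0.041], "grip": 250}, {"rot": [0, 0, 0], "xyz": [0, 0.0779, -0.0446], "grip": 250}]'

```text
clock: 27.08
tool_pos: [0.634, 0.0683, 0.2747]
eef_rot: [0.701, 0.713, 0.0, -0.001]
contact_force: [-11.0, 0.2, 9.7]
opening: 0.099
finger_force: 25.0
```

>>> carry_out --plan '[{"rot": [0, 0, 0], "xyz": [0, 0.0084, -0.0023], "grip": 250}, {"rot": [0, 0, 0], "xyz": [0, 0.0152, -0.0039], "grip": 250}, {"rot": [0, 0, 0], "xyz": [0, 0.0203, -0.005], "grip": 250}, {"rot": [0, 0, 0], "xyz": [0, 0.0227, -0.0054], "grip": 250}, {"rot": [0, 0, 0], "xyz": [0, 0.0237, -0.0056], "grip": 250}, {"rot": [0, 0, 0], "xyz": [0, 0.0237, -0.0056], "grip": 250}, {"rot": [0, 0, 0], "xyz": [0, 0.0237, -0.0056], "grip": 250}, {"rot": [0, 0, 0], "xyz": [0, 0.0237, -0.0056], "grip": 250}]'

```text
clock: 27.75
tool_pos: [0.6595, 0.0686, 0.2804]
eef_rot: [0.701, 0.713, 0.002, 0.001]
contact_force: [-6.8, 0.1, 6.4]
opening: 0.108
finger_force: 25.0
```

```bash
python3 - <<'E'
from h import *
st();s=r.get_state();p=s['tool_pos'];print(np.degrees(np.arctan2(p[2]+.009-.089,.6915-p[0])-np.arctan2(.032,.197)),s['moment'])
E
```

```text
{'clock': 27.75, 'tool_pos': [0.6595, 0.0686, 0.2804], 'contact_force': [-6.7968, 0.0607, 6.4035], 'opening': 0.1078, 'finger_force': 25.0088}
0.07130733693591972 20.267157330084355
71.69427205795496 [0.19921482 1.63091245 0.08136968]
```

>>> carry_out --plan '[{"rot": [0, 0, 0], "xyz": [0, -0.001, 0], "grip": 212}, {"rot": [0, 0, 0], "xyz": [0, -0.001, 0], "grip": 212}, {"rot": [0, 0, 0], "xyz": [0, -0.001, 0], "grip": 212}, {"rot": [0, 0, 0], "xyz": [0, -0.001, 0], "grip": 212}]'

```text
clock: 28.08
tool_pos: [0.6591, 0.0678, 0.2775]
eef_rot: [0.702, 0.713, 0.001, 0.001]
contact_force: [0.3, -0.2, 0.0]
opening: 0.164
finger_force: 0.0
```

```bash
python3 -c "
from h import *
st();print(r.get_state()['moment'])"
```

```text
{'clock': 28.0833, 'tool_pos': [0.6591, 0.0678, 0.2775], 'contact_force': [0.3429, -0.2399, 0.0498], 'opening': 0.1641, 'finger_force': 0.0}
0.0709118397346619 20.19410630750822
[-0.06845969  0.06178334 -0.01695059]
```

Free, no contact. I withdraw straight up.

>>> carry_out --plan '[{"rot": [0, 0, 0], "xyz": [0, 0, -0.008], "grip": 212}, {"rot": [0, 0, 0], "xyz": [0, 0, -0.016], "grip": 212}, {"rot": [0, 0, 0], "xyz": [0, 0, -0.026], "grip": 212}, {"rot": [0, 0, 0], "xyz": [0, 0, -0.04], "grip": 212}, {"rot": [0, 0, 0], "xyz": [0, 0, -0.06], "grip": 212}, {"rot": [0, 0, 0], "xyz": [0, 0, -0.08], "grip": 212}, {"rot": [0, 0, 0], "xyz": [0, 0, -0.095], "grip": 212}, {"rot": [0, 0, 0], "xyz": [0, 0, -0.1], "grip": 212}]'

```text
clock: 28.75
tool_pos: [0.6595, 0.0682, 0.3804]
eef_rot: [0.701, 0.713, 0.003, 0.002]
contact_force: [1.4, 0.2, 0.6]
opening: 0.168
finger_force: 0.0
```

>>> carry_out --plan '[{"rot": [0, 0, 0], "xyz": [0, 0, 0], "grip": 212}, {"rot": [0, 0, 0], "xyz": [0, 0, 0], "grip": 212}, {"rot": [0, 0, 0], "xyz": [0, 0, 0], "grip": 212}, {"rot": [0, 0, 0], "xyz": [0, 0, 0], "grip": 212}]'

```text
clock: 29.08
tool_pos: [0.6574, 0.0681, 0.3752]
eef_rot: [0.701, 0.713, -0.001, -0.001]
contact_force: [0.5, 0.9, 0.1]
opening: 0.169
finger_force: 0.0
```

```bash
python3 - <<'E'
from h import *
st()
im=r.snapshot('scene')[:,:,::-1];cv2.imwrite('pics/end.png',im);c=cam('scene')
hsv=cv2.cvtColor(im,cv2.COLOR_BGR2HSV);b=cv2.inRange(hsv,(100,80,30),(130,255,255))
# predicted lid outline vs angle: edge IoU of lid quad
best=[]
for d in range(0,106,5):
    f=np.radians(d);P=[]
    for x,y in((0,.152),(0,-.152),(-.234,-.152),(-.234,.152)): P.append((.115+x*np.cos(f)+.004*np.sin(f),y,.089-x*np.sin(f)+.004*np.cos(f)))
    q=proj(c,W([.5755,.0668,.0188],P)).astype(int)
    top=q[2:].mean(0)
    m=np.zeros(b.shape,'uint8');cv2.fillPoly(m,[q],255)
    best.append((round((m&b>0).sum()/max(1,(m>0).sum()),3),d,top.tolist()))
print(sorted(best)[::-1][:6])
E
```

```text
{'clock': 29.0833, 'tool_pos': [0.6574, 0.0681, 0.3752], 'contact_force': [0.5013, 0.8936, 0.1232], 'opening': 0.1688, 'finger_force': 0.0}
0.06924598803966649 20.231875420835127
[(np.float64(0.754), 105, [278.5, 207.5]), (np.float64(0.675), 100, [283.5, 201.0]), (np.float64(0.658), 70, [315.5, 175.0]), (np.float64(0.654), 75, [310.5, 178.0]), (np.float64(0.646), 95, [289.0, 196.0]), (np.float64(0.646), 90, [294.5, 190.5])]
```

```bash
python3 - <<'E'
from h import *
for n in('scene','wrist','top'):
    s=r.get_state();im=r.snapshot(n)[:,:,::-1];c=cam(n,s);hsv=cv2.cvtColor(im,cv2.COLOR_BGR2HSV)
    bg=cv2.inRange(hsv,(10,40,60),(85,255,255));b=cv2.inRange(hsv,(100,80,30),(130,255,255))
    out=[]
    for d in range(50,106,5):
        f=np.radians(d);P=[(.115+x*np.cos(f)+.004*np.sin(f),y,.089-x*np.sin(f)+.004*np.cos(f)) for x,y in((0,.152),(0,-.152),(-.234,-.152),(-.234,.152))]
        m=np.zeros(b.shape,'uint8');cv2.fillPoly(m,[proj(c,W([.5755,.0668,.0188],P)).astype(int)],255)
        # steel bar brightness along expected line
        B=[(.115-.197*np.cos(f)+.032*np.sin(f),y,.089+.197*np.sin(f)+.032*np.cos(f)) for y in np.linspace(-.04,.04,9)]
        u=proj(c,W([.5755,.0668,.0188],B)).astype(int).clip(0,[639,399]);px=hsv[u[:,1],u[:,0]]
        out.append((d,int((m&bg>0).sum()),int((m&b>0).sum()),int((m>0).sum()),int((px[:,1]<70).sum())))
    print(n,out)
E
```

```text
scene [(50, 542, 4003, 7224, 3), (55, 352, 4062, 7022, 0), (60, 120, 4077, 6675, 1), (65, 118, 3960, 6246, 1), (70, 90, 3824, 5809, 3), (75, 104, 3446, 5260, 4), (80, 153, 2962, 4675, 5), (85, 247, 2529, 4043, 4), (90, 294, 2165, 3348, 3), (95, 320, 1666, 2577, 1), (100, 290, 1225, 1817, 0), (105, 176, 726, 963, 0)]
wrist [(50, 4863, 17456, 49452, 8), (55, 3933, 17505, 46188, 8), (60, 3036, 17914, 41820, 0), (65, 1961, 18327, 35820, 2), (70, 375, 18500, 28511, 7), (75, 1163, 11533, 20276, 3), (80, 1293, 4654, 10772, 0), (85, 146, 117, 653, 3), (90, 7707, 29, 10509, 0), (95, 16123, 29, 20109, 0), (100, 23879, 29, 29379, 0), (105, 30608, 29, 37151, 0)]
top [(50, 2387, 261, 3955, 0), (55, 1888, 250, 3219, 0), (60, 1353, 233, 2422, 0), (65, 808, 226, 1613, 6), (70, 259, 218, 758, 9), (75, 152, 0, 342, 0), (80, 688, 0, 1198, 0), (85, 1446, 0, 2060, 0), (90, 2263, 0, 2911, 0), (95, 2996, 0, 3664, 0), (100, 3702, 0, 4396, 0), (105, 4403, 0, 5120, 0)]
```

All three cameras fit a lid angle of about 70°, and nothing touches the gripper.

```bash
python3 -c "
from plant import r
print(r.finish_job())"
```

```text
the job is handed in; nothing more can be done
None
```

The strongbox is open: I dialled 15, then 25, the bolt stopped the dial at about 7, the lid stands at about 70°, the gripper is clear of everything, and the job was handed in at about 29 s (no verdict was returned).

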